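# Reset the brush rest beside the banding wheel

## Robot

A 6-joint arm with a two-finger parallel gripper is mounted at the origin on the work surface. World frame = base frame: x ahead of the robot, y to its left, z up, the work surface at z = 0. Lengths are in m, angles in rad, forces in N, time in s.
With the tool pointing down it reaches from about 0.35 to 0.975 m from the base axis. Payload 4.9 kg.
Tool frame: the origin (TCP) lies midway between the tips of the shut fingers; the grasp point (between the pads) lies 19 mm behind it (manip.tcp_to_grasp is the y of the grasp point in the tool frame, in m); y points along the fingers, x is the direction in which the jaws open and shut, and the axes are right-handed (so a half turn about y gives the same grasp; the last joint's range is limited). The gripper opens to 85 mm and grips with 20 to 120 N. Pads are 22 mm wide; open, the fingers measure 114 mm over their backs; the gripper's body (76 mm by 85 mm) begins 54 mm behind the grasp point. The pads swing forward as they close: fully open they stand 13 mm farther back than shut.
Start: joints at [-1.305, 0.053, 1.613, -0, 1.476, -0.119], TCP at [0.235, -0.579, 0.231] pointing down, gripper open.
Joint ranges: [-3.01, 3.01], [-1.01, 2.22], [0.06, 2.58], [-1.02, 4.17], [0.09, 2.62], [-3.14, 3.14]. Speed limits (rad/s): [2.57, 2.57, 3.14, 3.14, 3.14, 3.14].

## Interface

Orientations are given as a rotation vector (axis times angle).
In Python, from plant import manip, optics, regions_of, mark_of gives the robot as it stands.
- The arm moves only by the tool apply_moves, never from a script. Its argument "series" is a list of rows, each an object of numbers: "hand": the closure, from 0 (fully open) to 1 (shut); "tx", "ty", "tz": the shift along the world's x, y, z in m; "twist": the turn about the world's z in degrees. In form: [{"hand": .., "tx": .., "ty": .., "tz": .., "twist": ..}, ...]. A call has 1 to 10 rows; each row is the pose to reach, as a shift and turn from the pose measured when the call began; what a row does not reach only later rows make up. A row lasts 1/10 s, in which the tool goes at most 50 mm and 8.59 degrees, less where a joint would pass 70% of its speed; a pose out of reach is approached as far as the arm can. A call with a gripper value outside its range is refused whole. The fingers move at their own pace and stop on an object; "squeeze" is the grip in N (left out, the last holds). Time passes only in rows, so rows that repeat a pose let the fingers close. It gives the time, the measured TCP pose, the force and the opening at its end, in the units of the state.
- manip.get_state(): the state, without advancing time (a new reading comes with each control period).
- optics.get_image(name): name is "side" or "top"; returns a dict with "img" (384x512x3 uint8, red, green, blue), "intrinsics" (3x3 intrinsics, pixels), "R" (3x3) and "t" (3): a world point X has camera coordinates R X + t. Camera axes: x right, y down, z forward; pixel columns grow to the right and rows downward; lengths in m; the calibration is good to about 2 mm. A picture is of the moment at which its call begins. There is no depth.
- manip.finish_job(): hands the job in, once; it reports no verdict.
Trained networks look in a picture, given as the dict that the camera call returned (one of the last four; its "shot" number tells which), for a name from the list of things; names that differ only in an ending like _2 or _b are one class to them, and where a whole thing is asked for, a point or a joint stands for the part that bears it (a point fixed in the world has none). Each returns a list of dicts, best first, with "conf" (0 to 1); they miss things now and then, are a little off and sometimes report something else, mostly with a low value. They report only what shows in the picture. A call takes as long as a camera call.
- regions_of(picture, target): "region" (384x512 bool, what is visible of it) and "location" ([row, column] in pixels, amid what is visible of it).
- mark_of(picture, target): "location" ([row, column] in pixels: a listed point, or the origin of a listed thing).
The state is a dict: "time": time; "joints": joint angles; "dq": joint speeds; "joint_torque": joint torques, N m; "position": TCP position; "tool_rot": TCP orientation; "contact_force": force on the tool from outside, world axes, zero at the start; "ft_torque": the same for the moment, N m; "opening": finger opening in m.
Only numpy, scipy, OpenCV 4.12 (cv2) and the standard library are available. Lean on these libraries where they do the work, as an engineer would, in place of code of your own. Each camera call takes 0.05 s, during which the arm holds its last target.

## Task

Loosen the lock nut of the brush-rest gauge with its orange lever post, turn the black adjuster knob until the red pointer of the rest is level with the blue set-height pointer, then turn the lever back until the nut is firmly tight again, by feel and without straining it. Move the rest with the knob only, and leave the plate, bowls and other things where they are.

Things in the scene. Friction and masses are not known exactly. Their poses are not given: they have to be found in the camera images.
- gauge: Brush-rest gauge, fixed: green base plate 130 x 110 x 12 mm, aluminium block, and on its far (+x) side an upright steel scale plate 115 mm high (x 31 to 41, y -33 to 53 mm). Origin at the base's centre on the table; x points from the block to the scale plate, z up. The screw axis is vertical through the origin.
- knob_top (a point): Centre of the top of the black round adjuster knob, on the screw axis, 160 mm above the table. Knob 36 mm diameter, gripping height 125 to 160 mm above the table; it does not rise or sink. Counterclockwise from above raises the rest, 8 mm per radian; clockwise lowers it. Takes about 0.1 N m once the nut is loose; the tight nut locks it by friction.
- post_top (a point): Top centre of the orange upright post (14 mm diameter) at the end of the lock nut's lever, 75 mm from the screw axis, 118 mm above the table at every angle; free to grip over its upper 35 mm. The lever arm (12 mm wide) runs from below it to the nut. Counterclockwise from above loosens, clockwise tightens.
- nut: Dark steel lock nut (38 mm diameter, 73 to 90 mm above the table) below the knob, with its lever; origin on the screw axis. Swing it 1.3 to 1.5 rad counterclockwise to loosen it, as a collar climbs toward it when the rest is raised (stop at 1.6 rad or more). It then tightens EARLIER than at its starting angle, by an unknown amount that depends on the setting: find it by feel.
- washer: Brass clamp plate, 40 x 40 x 5 mm, held in a pocket under the nut; origin under its centre. Once the nut meets it, the push needed at the post, square to the lever, to keep the lever turning clockwise rises from under 1 N, by 10 to 35 N per radian. Firmly tight is 13 to 16 N; under 11 N is slack, over 19 N too tight, over 25 N damages it. The tight nut holds itself when let go.
- rest: The sliding carriage on the far face of the scale plate, with a steel rest rod (8 mm thick) reaching 54 mm beyond the plate, and a red pointer. Moved by the knob only: light, do not push it.
- rest_pointer (a point): Tip of the red pointer (3 mm thick) of the rest, at mid thickness, 52 mm to the +x side of the screw axis in the gauge's frame. 70 mm above the table at the start.
- mark_pointer (a point): Tip of the blue set-height pointer (3 mm thick) at mid thickness, 1 mm beside the red one's path. It stands 8 to 14 mm above the red pointer at the start; it stays where it is.
- wheel: Banding wheel: green foot, dark round head 190 mm in diameter, top 58 mm above the table, centre 225 mm from the screw axis on the gauge's +x side. Origin under its centre.
- plate: White ceramic plate, 210 mm diameter, 20 mm high, lying on the banding wheel. Origin under its centre.
- bowl_blue: Blue-glazed colour bowl, 84 mm diameter, 38 mm high, beside the gauge on its +y side. Origin under its centre.
- bowl_clay: Terracotta colour bowl, 90 mm diameter, 40 mm high, beside the gauge on its -y side. Origin under its centre.
- mug: White mug, 76 mm diameter, 85 mm high. Origin under its centre.
- brush: Brush lying on the table, 200 mm long. Origin at its underside.
- jar: Green glass jar with white cap, 60 mm diameter, 75 mm high. Origin under its centre.
- jar2: Amber glass jar with yellow cap, 60 mm diameter, 75 mm high. Origin under its centre.
- saucer: Blue saucer, 120 mm diameter, 14 mm high. Origin under its centre.

How it is judged:
By the outcome, as a careful person would: the job done as asked, in the order asked, and still so for the second after the job is handed in, with the robot touching nothing.
It also fails if it takes over 72 s, if anything falls off the work surface, if the arm or the gripper's body presses on something with over 40 N, if the wrist force passes 120 N, or if a joint passes its speed limit or range.

## Working session

There is one attempt and no reset: what is moved stays moved. The work goes in short steps, Python scripts to look and compute and a tool call to move; the robot and the scene stay as the last step left them, time stands still between calls to the robot, and variables do not carry over. Pictures are saved under pics/ and viewed, and the job is handed in when it is done.

Besides the shell and the picture viewer there is one more tool, called after "Request:" as name(argument=value, ...), one argument or row to a line, values as JSON. apply_moves: Moves the arm, as the interface text tells. Its arguments: {"type":"object","properties":{"series":{"type":"array"},"squeeze":{"type":"number"}},"required":["series"]}

```bash
ls; mkdir -p pics; cat > h.py <<'E'
import numpy as np,cv2
from plant import manip,optics,regions_of,mark_of
def save(p,n): cv2.imwrite('pics/'+n,cv2.cvtColor(p['img'],cv2.COLOR_RGB2BGR))
def tri(obs):
    A=[]
    for p,rc in obs:
        P=np.array(p['intrinsics'])@np.hstack([np.array(p['R']),np.array(p['t']).reshape(3,1)])
        A+=[rc[1]*P[2]-P[0],rc[0]*P[2]-P[1]]
    v=np.linalg.svd(np.array([a/np.linalg.norm(a[:3]) for a in A]))[2][-1];return v[:3]/v[3]
def proj(p,X):
    c=np.array(p['R'])@X+np.array(p['t']).ravel();u=np.array(p['intrinsics'])@c;return u[1]/u[2],u[0]/u[2]
def atz(p,rc,z):
    R=np.array(p['R']);t=np.array(p['t']).ravel();K=np.array(p['intrinsics'])
    d=R.T@np.linalg.solve(K,[rc[1],rc[0],1]);o=-R.T@t
    return o+d*(z-o[2])/d[2]
E
python3 - <<'E'
from h import *
s=manip.get_state();print({k:np.round(v,3) for k,v in s.items()},manip.tcp_to_grasp)
a=optics.get_image('side');b=optics.get_image('top')
save(a,'s0.png');save(b,'t0.png')
for n in ['knob_top','post_top','rest_pointer','mark_pointer','gauge','nut','wheel','plate','bowl_blue','bowl_clay','mug','jar','jar2']:
    x=mark_of(a,n);y=mark_of(b,n)
    print(n,[(np.round(i['location'],1),round(i['conf'],2)) for i in x[:2]],[(np.round(i['location'],1),round(i['conf'],2)) for i in y[:2]],end=' ')
    if x and y: print(np.round(tri([(a,x[0]['location']),(b,y[0]['location'])]),4))
    else: print()
for p in(a,b): print(np.round(-np.array(p['R']).T@np.array(p['t']).ravel(),3),np.round(p['R'],2),p['intrinsics'][0])
E
```

```text
pics
{'time': np.float64(0.0), 'joints': array([-1.305,  0.053,  1.614, -0.   ,  1.476, -0.119]), 'dq': array([-0.001,  0.002, -0.002, -0.001, -0.001,  0.   ]), 'joint_torque': array([ 1.0000e-03, -3.9368e+01, -3.7018e+01, -0.0000e+00,  7.0000e-03,
       -0.0000e+00]), 'position': array([ 0.234, -0.579,  0.23 ]), 'tool_rot': array([-1.366,  0.922, -0.92 ]), 'contact_force': array([-0.175, -0.912,  0.531]), 'ft_torque': array([-0.006,  0.019, -0.017]), 'opening': np.float64(0.085)} -0.0187
knob_top [(array([174.2, 257.2]), 0.67), (array([154.5, 333.1]), 0.53)] [(array([196.9, 261.8]), 0.5)] [ 0.5349 -0.0208  0.1764]
post_top [(array([201.2, 269. ]), 0.56), (array([176.8, 369.5]), 0.27)] [(array([219.9, 249.7]), 0.59)] [0.4662 0.0101 0.1302]
rest_pointer [(array([199.6, 240.2]), 0.37)] [(array([181.9, 398.5]), 0.61), (array([187. , 252.6]), 0.4)] [ 0.8264 -0.4865 -0.3245]
mark_pointer [(array([204.3, 378.9]), 0.37)] [(array([224.5, 123.1]), 0.68)] [0.2405 0.2228 0.5036]
gauge [(array([188.7, 284.3]), 0.7), (array([217.4, 260.5]), 0.62)] [(array([202.3, 260.8]), 0.95)] [ 0.4933 -0.0416
[... 522 characters left out ...]
09.7]), 0.86)] [ 0.5696 -0.1935  0.0051]
mug [(array([203.1, 271.1]), 0.65)] [(array([185. , 398.9]), 0.78)] [ 0.7653 -0.5412 -0.3486]
jar [(array([284. , 126.3]), 0.55), (array([174.7, 369.9]), 0.53)] [(array([232.2, 397.1]), 0.86), (array([183. , 122.2]), 0.63)] [-0.7494  1.2856  3.37  ]
jar2 [(array([284. , 126.3]), 0.55), (array([174.7, 369.9]), 0.53)] [(array([232.2, 397.1]), 0.86), (array([183. , 122.2]), 0.63)] [-0.7494  1.2856  3.37  ]
[-0.263  0.811  0.978] [[-0.71 -0.7   0.01]
 [-0.42  0.41 -0.81]
 [ 0.56 -0.58 -0.59]] [467.53197308   0.         256.20712041]
[0.359 0.013 1.318] [[-0.02 -1.    0.01]
 [-0.99  0.01 -0.15]
 [ 0.15 -0.01 -0.99]] [396.15128952   0.         252.95887517]
```

```bash
python3 - <<'E'
import cv2
for n in('s0','t0'):
    i=cv2.imread(f'pics/{n}.png'); 
    cv2.imwrite(f'pics/{n}c.png',cv2.resize(i[130:290,180:340],None,fx=3.7,fy=3.7,interpolation=cv2.INTER_CUBIC))
E
```

```text
(no output)
```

View pics/s0.png

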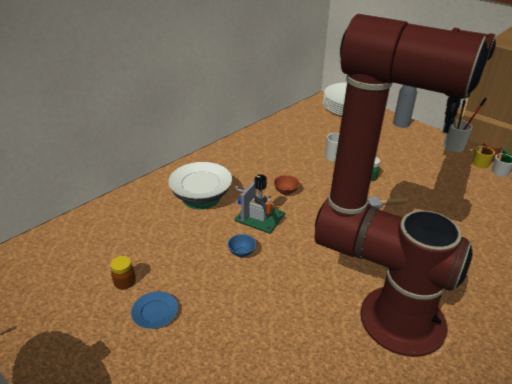

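View pics/t0.png

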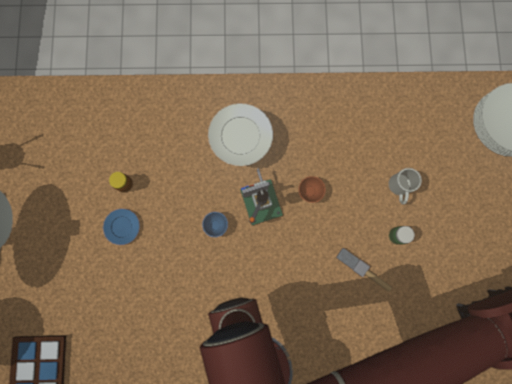

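```bash
ls pics
```

```text
s0.png
s0c.png
t0.png
t0c.png
```

View pics/s0c.png

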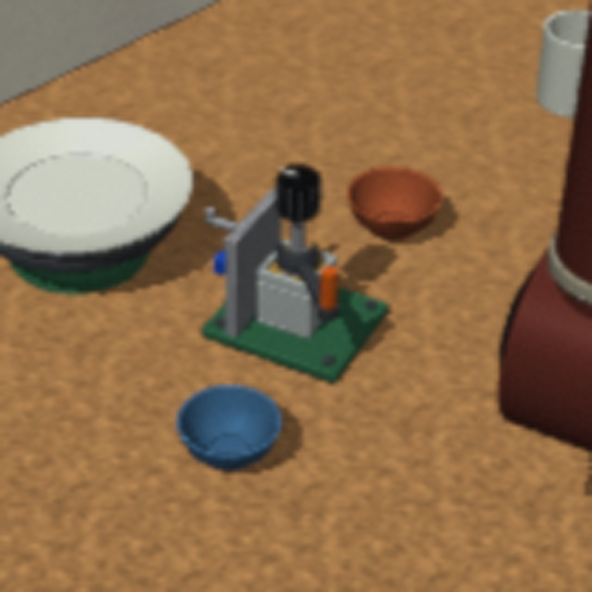

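View pics/t0c.png

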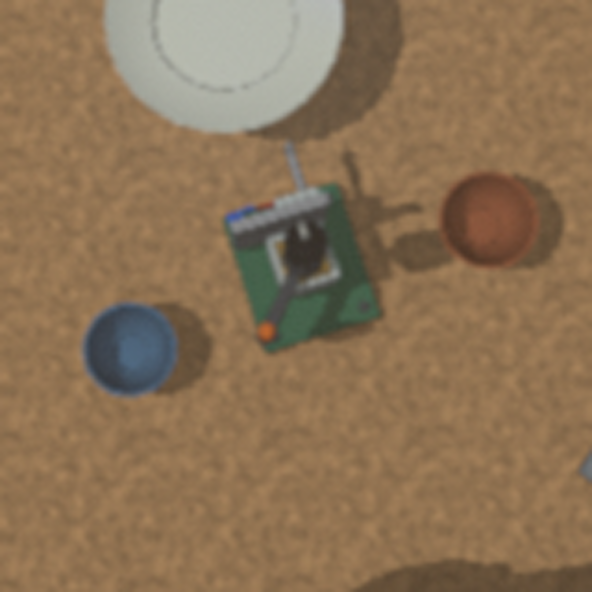

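Side view: black knob at about (182,260), orange post (208,269), blue pointer (201,240), and the red one is not evident. Top view: post at (219.5,252), knob near (196.5,262), and blue/red along row ~188, columns 245–252. I'll zoom further on the pointers.

```bash
python3 - <<'E'
import cv2,numpy as np
a=cv2.imread('pics/s0.png')[165:230,220:300];b=cv2.imread('pics/t0.png')[165:230,230:290]
k=8
o=[cv2.resize(x,None,fx=k,fy=k,interpolation=cv2.INTER_NEAREST) for x in(a,b)]
cv2.imwrite('pics/s0z.png',o[0]);cv2.imwrite('pics/t0z.png',o[1])
for n,im in(('s',cv2.imread('pics/s0.png')),('t',cv2.imread('pics/t0.png'))):
    r=im.astype(int)
    red=(r[...,2]-r[...,1]>50)&(r[...,2]-r[...,0]>30); blu=(r[...,0]-r[...,2]>40)
    for nm,m in(('red',red),('blu',blu)):
        yx=np.argwhere(m); yx=[tuple(p) for p in yx if 170<=p[0]<=230 and 230<=p[1]<=280]
        print(n,nm,len(yx),[(int(p[0]),int(p[1]),r[p].tolist()[::-1]) for p in yx][:40])
E
```

```text
s red 97 [(176, 278, [150, 93, 56]), (176, 279, [146, 81, 49]), (176, 280, [127, 68, 41]), (177, 276, [150, 93, 56]), (177, 277, [142, 79, 47]), (177, 278, [120, 64, 37]), (177, 279, [117, 59, 35]), (177, 280, [116, 58, 34]), (178, 275, [142, 88, 53]), (178, 276, [127, 67, 40]), (178, 277, [108, 54, 32]), (178, 278, [105, 52, 31]), (178, 279, [110, 55, 32]), (178, 280, [113, 56, 34]), (179, 274, [146, 95, 57]), (179, 275, [122, 65, 38]), (179, 278, [105, 52, 32]), (179, 279, [111, 55, 32]), (179, 280, [117, 58, 34]), (180, 274, [134, 78, 47]), (180, 278, [106, 53, 31]), (180, 279, [112, 55, 32]), (180, 280, [118, 59, 35]), (181, 274, [123, 66, 38]), (181, 278, [108, 54, 33]), (181, 279, [114, 56, 33]), (181, 280, [120, 59, 35]), (182, 274, [124, 66, 40]), (182, 278, [109, 54, 32]), (182, 279, [116, 58, 35]), (182, 280, [123, 61, 36]), (183, 274, [123, 66, 39]), (183, 277, [101, 50, 30]), (183, 278, [111, 55, 33]), (183, 279, [119, 58, 36]), (183, 280, [127, 64, 39]), (184, 274, [134, 80, 49]), (184, 278, [112, 56, 33]), (184, 279, [122, 61, 37]), (184, 280, [129, 65, 38])]
s blu 17 [
[... 457 characters left out ...]
]
t red 15 [(185, 252, [129, 78, 64]), (218, 250, [149, 95, 57]), (218, 251, [172, 97, 52]), (218, 252, [170, 95, 50]), (218, 253, [142, 84, 50]), (219, 250, [162, 96, 54]), (219, 251, [179, 99, 49]), (219, 252, [178, 98, 48]), (219, 253, [148, 85, 46]), (220, 250, [149, 89, 53]), (220, 251, [170, 95, 48]), (220, 252, [168, 94, 46]), (220, 253, [136, 79, 47]), (221, 251, [138, 79, 45]), (221, 252, [137, 79, 47])]
t blu 10 [(186, 247, [78, 86, 126]), (187, 244, [88, 100, 142]), (187, 245, [74, 91, 129]), (188, 242, [76, 91, 152]), (188, 243, [71, 89, 151]), (188, 244, [75, 94, 148]), (188, 245, [88, 102, 133]), (189, 241, [76, 96, 124]), (189, 242, [83, 102, 149]), (189, 243, [95, 106, 146])]
```

View pics/s0z.png

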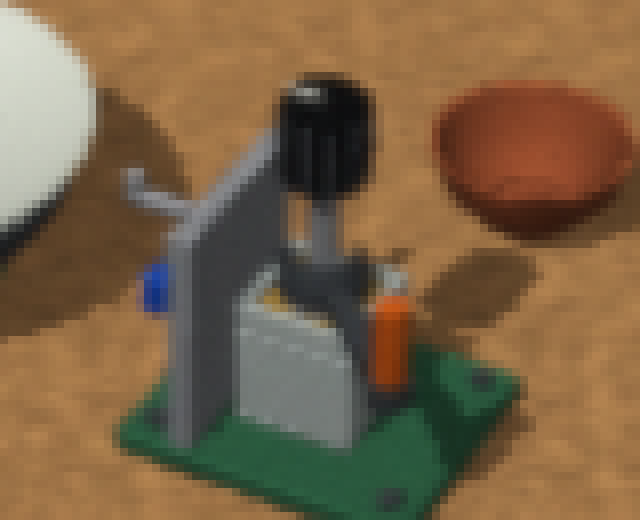

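View pics/t0z.png

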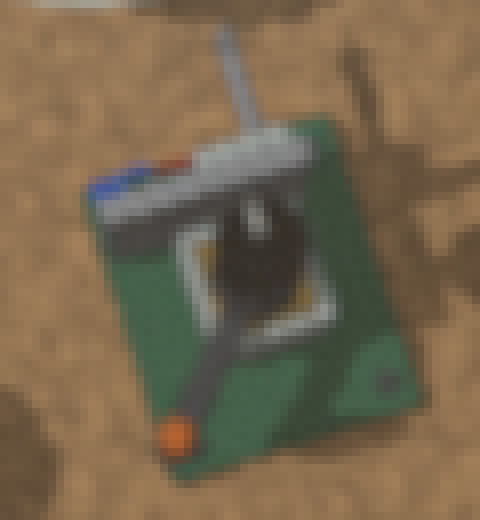

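The red pointer is hidden behind the scale plate in the side view, leaving only a blue stub at rows 198–203, columns 238–240. In the top view both pointers face each other at row ~187. I'll average some frames for subpixel detail and fit the gauge pose from the known geometry.

```bash
python3 - <<'E'
from h import *
for n in('top','side'):
    L=[optics.get_image(n) for _ in range(8)]
    I=np.array([l['img'] for l in L]).astype(float)
    print(n,'noise',I.std(0).mean(),I.std(0)[150:230,230:290].mean())
    m=I.mean(0); np.savez(f'{n}0.npz',img=m,K=L[0]['intrinsics'],R=L[0]['R'],t=L[0]['t'])
    c=m[176:196,232:272] if n=='top' else m[180:210,225:265]
    cv2.imwrite(f'pics/{n}_avg.png',cv2.resize(cv2.cvtColor(np.clip(c*1.3,0,255).astype(np.uint8),cv2.COLOR_RGB2BGR),None,fx=18,fy=18,interpolation=cv2.INTER_NEAREST))
E
```

```text
top noise 0.7370504868066201 0.718298177860598
side noise 0.6954191905014783 0.6919854630727915
```

View pics/top_avg.png

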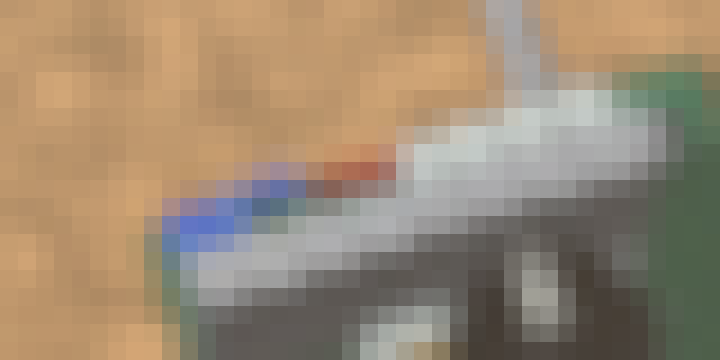

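View pics/side_avg.png

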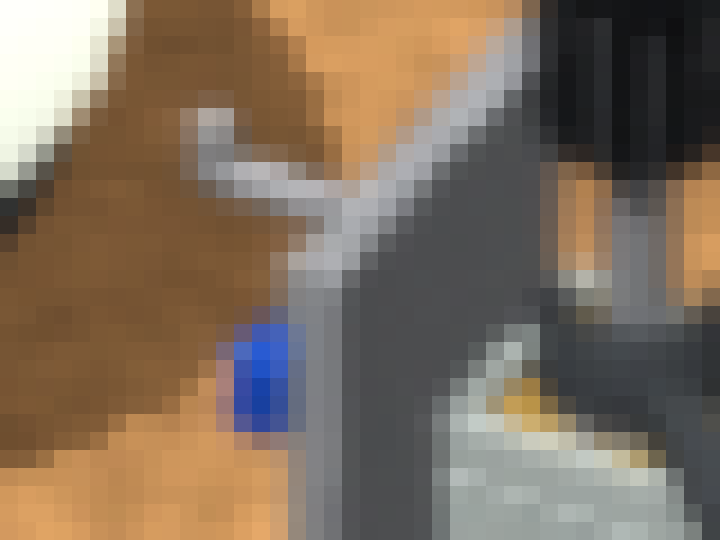

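```bash
python3 - <<'E'
import numpy as np
m=np.load('side0.npz')['img'].round().astype(int)
for r in list(range(192,226)): print(r,' '.join('%3d,%3d,%3d'%tuple(m[r,c]) for c in range(236,247)))
m=np.load('top0.npz')['img'].round().astype(int)
print()
for r in range(182,194): print(r,' '.join('%3d,%3d,%3d'%tuple(m[r,c]) for c in range(239,257)))
E
```

```text
192  90, 64, 39  87, 63, 39  88, 64, 40  91, 67, 44  95, 72, 52  98, 80, 65 101, 94, 88 118,120,121 131,133,136 122,123,126  98, 99,102
193  93, 67, 41  91, 65, 39  92, 66, 40  96, 69, 42 101, 75, 52 112, 95, 81 126,122,119 130,132,134 126,128,130 102,103,106  71, 72, 73
194  96, 69, 42  95, 68, 41  96, 68, 42  99, 72, 46 112, 94, 78 131,125,120 131,131,132 134,135,138 118,119,122  75, 76, 78  60, 61, 62
195  92, 65, 40  94, 68, 41  99, 71, 43 102, 75, 48 104, 87, 72 108,106,106 113,114,117 118,120,123  79, 80, 82  60, 61, 63  58, 59, 61
196  91, 65, 40  91, 65, 40  94, 67, 41  96, 70, 47  97, 82, 71 100,100,101 101,103,105  97, 98,101  64, 66, 67  58, 59, 61  59, 59, 61
197  95, 68, 42  91, 66, 40  89, 66, 48  82, 66, 68  77, 77, 93  96, 98,103  99,101,103  92, 93, 96  63, 64, 66  58, 59, 61  59, 59, 61
198 101, 73, 45  94, 70, 53  80, 70, 91  51, 69,135  53, 76,142  84, 93,114  97,100,103  92, 93, 95  63, 64, 65  58, 59, 61  58, 59, 60
199 103, 75, 51  93, 80, 91  59, 81,145  32, 70,162  46, 75,153  80, 90,115  97,100,103  92, 93, 95  63, 64, 66  58, 59, 60  58, 59, 61
200 121, 88,
[... 5464 characters left out ...]
, 81  80, 77, 76  73, 70, 67  72, 68, 64
191 144,116, 82 119,106, 78  88, 99, 86 108,116,114 132,132,132 133,132,132 126,125,125 122,122,121 122,122,122 110,109,108  91, 90, 88  85, 83, 81  80, 77, 75  72, 69, 66  70, 66, 63  71, 68, 64  73, 70, 66  74, 71, 68
192 138,110, 79 120,104, 75  91, 98, 77  95,104, 97 115,116,115 116,115,116 101,100,100  90, 88, 86  86, 84, 82  81, 78, 76  73, 70, 67  71, 67, 64  71, 68, 64  72, 69, 66  74, 72, 69  79, 77, 75  87, 86, 83  87, 86, 83
193 146,115, 83 134,109, 78 105,101, 76  85, 94, 82  86, 88, 85  84, 82, 80  77, 74, 72  73, 69, 66  72, 68, 65  73, 69, 66  72, 69, 66  72, 69, 66  75, 72, 69  85, 84, 81  98, 98, 96 109,111,108 118,121,118 108,110,107
```

```bash
cat > fit.py <<'E'
import numpy as np,cv2,sys
from scipy.optimize import least_squares
S=12
def load(n):
    d=np.load(n);return {k:d[k] for k in d.files}
side=load('side0.npz');top=load('top0.npz')
FACES=dict(top=(4,5,6,7),bot=(0,1,2,3),xm=(0,3,7,4),xp=(1,2,6,5),ym=(0,1,5,4),yp=(3,2,6,7))
def box(x0,x1,y0,y1,z0,z1): return np.array([[x0,y0,z0],[x1,y0,z0],[x1,y1,z0],[x0,y1,z0],[x0,y0,z1],[x1,y0,z1],[x1,y1,z1],[x0,y1,z1]],float)/1000
def render(cam,off,pose,boxes,win):
    r0,r1,c0,c1=win;pad=3
    R=cam['R'];t=np.ravel(cam['t']);K=cam['K'];C=-R.T@t
    H,W=(r1-r0+2*pad)*S,(c1-c0+2*pad)*S
    lab=np.zeros((H,W),np.uint8)
    cs,sn=np.cos(pose[2]),np.sin(pose[2])
    n=0
    for b in boxes:
        X=np.c_[pose[0]+cs*b[:,0]-sn*b[:,1],pose[1]+sn*b[:,0]+cs*b[:,1],b[:,2]]
        q=(X@R.T+t)@K.T;q=q[:,:2]/q[:,2:]+off
        ctr=X.mean(0)
        for f,ix in FACES.items():
            n+=1
            P=X[list(ix)];nn=np.cross(P[1]-P[0],P[2]-P[1])
            if nn@(P.mean(0)-ctr)<0: nn=-nn
            if nn@(C-P.mean(0))<=0: continue
            uv=(q[list(ix)]-[c0-pad,r0-pad]+0.5)*S-0.5
            cv2.fillConvexPoly(lab,np.round(uv*16).astype(np.int32),n,shift=4)
    return lab,n,pad
def design(cam,off,pose,boxes,win,sig):
    lab,n,pad=render(cam,off,pose,boxes,win)
    cols=[];ids=[]
    for k in np.unique(lab):
        if k==0: continue
        m=(lab==k).astype(np.float32)
        m=cv2.GaussianBlur(m,(0,0),sig*S)
        m=cv2.resize(m,(m.shape[1]//S,m.shape[0]//S),interpolation=cv2.INTER_AREA)[pad:-pad,pad:-pad]
        if m.max()>0.05: cols.append(m.ravel());ids.append(k)
    return np.array(cols).T,ids
E
cat > run1.py <<'E'
from fit import *
def sig(cam,win,kb,kg):
    r0,r1,c0,c1=win;m=cam['img'][r0:r1,c0:c1]
    return np.stack([(m[...,2]-kb*m[...,0]).ravel(),(m[...,1]-kg*m[...,0]).ravel()],1)
ws=(194,226,229,243);wt=(183,194,237,253)
ds=sig(side,ws,.445,.73);dt=sig(top,wt,.57,.79)
names='gx gy yaw us vs ut vt xb y0 y1 zc hb zp xpw yt rx0 sg'.split()
x0=np.array([.535,-.02,.29,0,0,0,0,56,40,53,82,12,82,3,22,10,.5])
prior=np.array([0,0,0,1.5,1.5,1.5,1.5,0,0,0,0,0,0,0,0,0,0])
sc=np.array([.001,.001,.01,.3,.3,.3,.3,1,1,1,1,1,1,1,1,1,.05])
def boxes(p,zr=70):
    d=dict(zip(names,p))
    base=box(-65,65,-55,55,0,12);plate=box(31,41,-33,53,12,115)
    blk=box(41,d['xb'],d['y0'],d['y1'],d['zc']-d['hb']/2,d['zc']+d['hb']/2)
    ptr=box(52-d['xpw'],52+d['xpw'],d['yt'],d['y0'],d['zp']-1.5,d['zp']+1.5)
    red=box(52-d['xpw'],52+d['xpw'],d['rx0'],d['yt']-0,zr-1.5,zr+1.5)
    return [base,red,blk,ptr,plate]
def res(z,full=False):
    p=x0+z*sc;d=dict(zip(names,p));out=[];info=[]
    for cam,off,win,dat in((side,(d['us'],d['vs']),ws,ds),(top,(d['ut'],d['vt']),wt,dt)):
        A,ids=design(cam,np.array(off),p[:3],boxes(p),win,abs(d['sg'])+.05)
        AA=np.vstack([A,.05*np.eye(A.shape[1])])
        sol=np.linalg.lstsq(AA,np.vstack([dat,np.zeros((A.shape[1],2))]),rcond=None)[0]
        out.append((A@sol-dat).ravel()/5);info.append((ids,sol,A))
    pr=[(p[i]-x0[i])/1.5 for i in range(len(p)) if prior[i]]
    pr+=[(d['hb']-12)/6,(d['xpw']-3)/2,(d['rx0']-10)/5,(d['sg']-.5)/.2]
    r=np.concatenate(out+[pr])
    return (r,p,info) if full else r
if __name__=='__main__':
    best=None
    for zc in (78,81,84):
        z=np.zeros(len(x0));z[10]=zc-82;z[12]=zc-82
        s=least_squares(res,z,diff_step=None,jac=lambda z:np.array([(res(z+.5*e)-res(z-.5*e)) for e in np.eye(len(z))]).T,loss='soft_l1')
        p=x0+s.x*sc
        J=s.jac;cov=np.linalg.pinv(J.T@J)*(2*s.cost/len(s.fun));sd=np.sqrt(np.diag(cov))*sc
        print('cost',s.cost,'nfev',s.nfev);print({n:(round(float(v),3),round(float(e),3)) for n,v,e in zip(names,p,sd)})
        if best is None or s.cost<best[0]: best=(s.cost,s.x)
    r,p,info=res(best[1],True)
    for i in info: print(i[0],i[1].round(0).tolist())
    np.save('z1.npy',best[1])
E
time python3 run1.py
```

```text
cost 229.0479849622943 nfev 34
{'gx': (0.536, 0.001), 'gy': (-0.023, 0.001), 'yaw': (0.33, 0.004), 'us': (0.208, 0.152), 'vs': (-0.471, 0.244), 'ut': (1.093, 0.294), 'vt': (-1.009, 0.29), 'xb': (52.896, 0.301), 'y0': (47.111, 0.607), 'y1': (49.542, 0.639), 'zc': (79.209, 0.739), 'hb': (8.154, 1.179), 'zp': (87.071, 0.545), 'xpw': (2.453, 0.174), 'yt': (24.396, 0.485), 'rx0': (7.468, 1.54), 'sg': (0.759, 0.019)}
cost 228.78660558350774 nfev 30
{'gx': (0.533, 0.001), 'gy': (-0.021, 0.001), 'yaw': (0.331, 0.006), 'us': (0.064, 0.141), 'vs': (-1.131, 0.241), 'ut': (2.024, 0.237), 'vt': (-1.987, 0.265), 'xb': (52.407, 0.34), 'y0': (47.837, 0.636), 'y1': (51.354, 0.735), 'zc': (79.511, 0.974), 'hb': (10.253, 1.838), 'zp': (86.983, 0.559), 'xpw': (2.274, 0.217), 'yt': (25.494, 0.491), 'rx0': (8.15, 1.764), 'sg': (0.775, 0.02)}
cost 221.91386834904625 nfev 28
{'gx': (0.536, 0.001), 'gy': (-0.02, 0.001), 'yaw': (0.337, 0.006), 'us': (0.952, 0.205), 'vs': (-0.912, 0.275), 'ut': (2.279, 0.386), 'vt': (-1.069, 0.292), 'xb': (52.404, 0.347), 'y0': (47.471, 0.57), 'y1': (50.052, 0.673), 'zc': (84.823, 0.644), 'hb': (6.591, 0.96), 'zp': (87.792, 0.537), 'xpw': (2.245, 0.176), 'yt': (25.178, 0.451), 'rx0': (8.237, 1.205), 'sg': (0.715, 0.021)}
[np.uint8(1), np.uint8(6), np.uint8(13), np.uint8(18), np.uint8(19), np.uint8(21), np.uint8(24), np.uint8(25), np.uint8(27), np.uint8(30)] [[43.0, 54.0], [2.0, 5.0], [150.0, 60.0], [164.0, 38.0], [233.0, 65.0], [251.0, 82.0], [-38.0, -30.0], [90.0, 43.0], [88.0, 42.0], [54.0, 27.0]]
[np.uint8(1), np.uint8(6), np.uint8(7), np.uint8(9), np.uint8(13), np.uint8(18), np.uint8(19), np.uint8(21), np.uint8(25), np.uint8(27), np.uint8(30)] [[31.0, 26.0], [-111.0, -55.0], [-41.0, -48.0], [108.0, 98.0], [263.0, 52.0], [-52.0, 60.0], [73.0, 15.0], [367.0, 130.0], [60.0, 29.0], [25.0, 12.0], [18.0, 44.0]]
real	1m2.713s
user	1m20.036s
sys	0m3.523s
```

```bash
cat > run2.py <<'E'
import run1;from run1 import *
# color priors by (camera idx, box, face): box order base0 red1 blk2 ptr3 plate4
F=list(FACES)
def fid(b,f): return b*6+F.index(f)+1
P=[{fid(0,'top'):(44,60),fid(0,'yp'):(31,42),fid(0,'xm'):(31,42),fid(2,'top'):(152,46),fid(2,'yp'):(120,36),fid(2,'xm'):(120,36),fid(3,'top'):(152,46),fid(3,'yp'):(120,36),fid(3,'xm'):(110,30),fid(4,'top'):(80,38),fid(4,'yp'):(58,28),fid(4,'xm'):(35,17)},
{fid(0,'top'):(20,40),fid(1,'top'):(-19,-32),fid(1,'xm'):(-10,-20),fid(2,'top'):(120,36),fid(2,'yp'):(100,30),fid(2,'xm'):(60,20),fid(3,'top'):(120,36),fid(3,'xm'):(60,20),fid(4,'top'):(58.6,28),fid(4,'xm'):(24,12),fid(4,'yp'):(40,20)}]
LAM=.6
def res(z,full=False):
    p=x0+z*sc;d=dict(zip(names,p));out=[];info=[]
    for ci,(cam,off,win,dat) in enumerate(((side,(d['us'],d['vs']),ws,ds),(top,(d['ut'],d['vt']),wt,dt))):
        A,ids=design(cam,np.array(off),p[:3],boxes(p),win,abs(d['sg'])+.05)
        c0=np.array([P[ci].get(int(i),(40,20)) for i in ids],float)
        AA=np.vstack([A,LAM*np.eye(A.shape[1])])
        sol=np.linalg.lstsq(AA,np.vstack([dat,LAM*c0]),rcond=None)[0]
        out.append((A@sol-dat).ravel()/5);out.append((LAM*(sol-c0)).ravel()/5);info.append((ids,sol,A,dat))
    pr=[(p[i]-x0[i])/.6 for i in range(len(p)) if prior[i]]
    pr+=[(d['hb']-12)/6,(d['xpw']-3)/2,(d['rx0']-10)/5,(d['sg']-.5)/.2]
    n=32+40+32+40
    r=np.concatenate(out+[pr])
    return (r,p,info) if full else r
def rr(z):
    r=res(z)
    return r
def padres(z):
    # constant length: colour residuals padded
    p,info=res(z,True)[1:]
    r=res(z)
    L=2*(ds.shape[0]+dt.shape[0])+2*60+30
    return np.concatenate([r,np.zeros(L-len(r))]) if False else r
from scipy.optimize import minimize
def cost(z):
    r=res(z);return np.sum(2*(np.sqrt(1+r*r)-1))/2
if __name__=='__main__':
    best=None
    for zc,hb in ((79,12),(82,16),(84,8)):
        z=np.zeros(len(x0));z[10]=zc-82;z[12]=zc-82;z[11]=hb-12
        s=minimize(cost,z,method='Powell',options=dict(maxiter=12,xtol=.02,ftol=1e-4))
        p=x0+s.x*sc
        print('cost',s.fun,{n:round(float(v),3) for n,v in zip(names,p)},flush=True)
        if best is None or s.fun<best[0]: best=(s.fun,s.x)
    r,p,info=res(best[1],True)
    for i in info: print([int(k) for k in i[0]],i[1].round(0).tolist())
    np.save('z2.npy',best[1])
    o=[]
    for i,w in zip(info,(ws,wt)):
        sh=(w[1]-w[0],w[3]-w[2]);
        a=(i[2]@i[1])[:,0].reshape(sh);b=i[3][:,0].reshape(sh)
        o.append(cv2.resize(np.hstack([a,b,(a-b)*2+80]),None,fx=12,fy=12,interpolation=cv2.INTER_NEAREST))
    W=max(k.shape[1] for k in o);o=np.vstack([np.pad(k,((0,4),(0,W-k.shape[1]))) for k in o])
    cv2.imwrite('pics/fit2.png',np.clip(o*1.3+20,0,255).astype(np.uint8))
E
time python3 run2.py
```

```text
cost 209.38736112515863 {'gx': 0.534, 'gy': -0.026, 'yaw': 0.247, 'us': 0.226, 'vs': -1.34, 'ut': 0.085, 'vt': -0.52, 'xb': 52.787, 'y0': 39.543, 'y1': 53.184, 'zc': 81.277, 'hb': 14.602, 'zp': 84.801, 'xpw': 1.765, 'yt': 27.465, 'rx0': 9.912, 'sg': 0.545}
cost 194.2230126891337 {'gx': 0.536, 'gy': -0.03, 'yaw': 0.245, 'us': -0.117, 'vs': -0.46, 'ut': -0.895, 'vt': 0.075, 'xb': 52.056, 'y0': 40.522, 'y1': 54.134, 'zc': 82.347, 'hb': 14.752, 'zp': 84.523, 'xpw': 1.938, 'yt': 28.2, 'rx0': 8.926, 'sg': 0.555}
cost 207.44548851704968 {'gx': 0.535, 'gy': -0.029, 'yaw': 0.221, 'us': -0.184, 'vs': -0.363, 'ut': -0.961, 'vt': -0.008, 'xb': 51.886, 'y0': 39.966, 'y1': 53.97, 'zc': 82.986, 'hb': 15.096, 'zp': 85.658, 'xpw': 1.846, 'yt': 28.403, 'rx0': 9.852, 'sg': 0.549}
[1, 6, 13, 18, 19, 21, 24, 25, 30] [[38.0, 40.0], [39.0, 53.0], [172.0, 53.0], [122.0, 33.0], [143.0, 43.0], [110.0, 30.0], [123.0, 35.0], [90.0, 43.0], [59.0, 28.0]]
[1, 6, 7, 9, 13, 15, 18, 19, 21, 25, 27, 30] [[29.0, 41.0], [38.0, 23.0], [-7.0, -28.0], [9.0, -5.0], [120.0, 34.0], [59.0, 21.0], [97.0, 31.0], [116.0, 30.0], [60.0, 19.0], [60.0, 29.0], [26.0, 12.0], [42.0, 24.0]]
real	2m8.654s
user	1m59.819s
sys	0m9.386s
```

View pics/fit2.png

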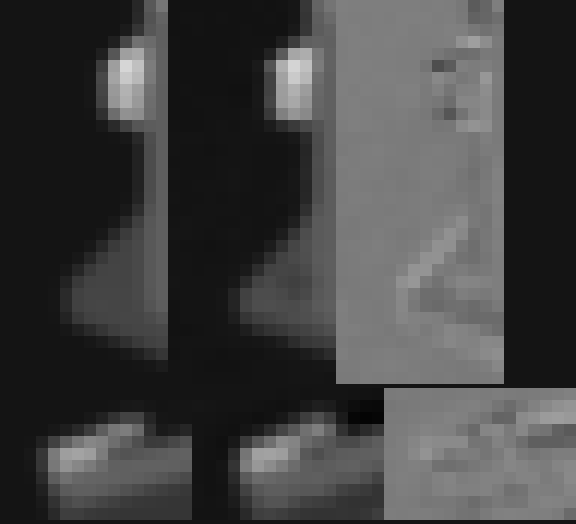

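```bash
cat > run3.py <<'E'
import run2
from run2 import *
import run1
ws=(192,234,230,290);wt=(182,228,236,286)
ds=sig(side,ws,.445,.73);dt=sig(top,wt,.57,.79)
rs,cs=np.mgrid[ws[0]:ws[1],ws[2]:ws[3]]
Ms=((cs<=246)&(rs<222))|((rs>=222)&(cs<=264))|((rs-.0>=222+(264-cs)*-0.0)&(cs>264)&(rs>216)&(rs+ (cs-264)*0.9>=226))
Ms&=~((rs<196)&(cs<241)) # rod shadow ok
rt,ct=np.mgrid[wt[0]:wt[1],wt[2]:wt[3]]
Mt=((ct<=253)&(rt<=193))|((rt>=205)&(ct<=246)&(rt<=213))|((rt>=214)&(ct>=262))|((ct>=272)&(rt>=195))
run2.ws,run2.wt,run2.ds,run2.dt=ws,wt,ds,dt
mask=(Ms.ravel(),Mt.ravel())
od=run2.design
def design(cam,*a):
    A,ids=od(cam,*a);m=mask[0] if cam is side else mask[1]
    return A*m[:,None],ids
run2.design=design
run2.ds=ds*mask[0][:,None];run2.dt=dt*mask[1][:,None]
if __name__=='__main__':
    best=None
    for zc,hb in ((81,14),(84,11),(79,14)):
        z=np.load('z2.npy').copy();z[10]=zc-82;z[12]=zc-82;z[11]=hb-12;z[3:7]=0
        s=minimize(run2.cost,z,method='Powell',options=dict(maxiter=12,xtol=.02,ftol=1e-4))
        p=x0+s.x*sc
        print('cost',s.fun,{n:round(float(v),4) for n,v in zip(names,p)},flush=True)
        if best is None or s.fun<best[0]: best=(s.fun,s.x)
    r,p,info=run2.res(best[1],True)
    for i in info: print([int(k) for k in i[0]],i[1].round(0).tolist())
    np.save('z3.npy',best[1])
    o=[]
    for i,w in zip(info,(ws,wt)):
        sh=(w[1]-w[0],w[3]-w[2]);
        a=(i[2]@i[1])[:,0].reshape(sh);b=i[3][:,0].reshape(sh)
        o.append(cv2.resize(np.hstack([a,b,(a-b)*2+80]),None,fx=4.4,fy=4.4,interpolation=cv2.INTER_NEAREST))
    W=max(k.shape[1] for k in o);o=np.vstack([np.pad(k,((0,4),(0,W-k.shape[1]))) for k in o])
    cv2.imwrite('pics/fit3.png',np.clip(o*1.3+20,0,255).astype(np.uint8))
    # base-frame points for check
E
time python3 run3.py
python3 - <<'E'
from fit import *
# knob: dark blob in top
m=top['img']
d=(m.max(2)<75)
print('top dark',[ (r,[c for c in range(250,276) if d[r,c]]) for r in range(184,206)])
o=(m[...,0]-m[...,2]>75);o[:, :240]=0;o[:,262:]=0;o[:212]=0;o[226:]=0
w=np.clip(m[...,0]-m[...,2]-60,0,None)*((np.arange(384)[:,None]>213)&(np.arange(384)[:,None]<225)&(np.arange(512)>245)&(np.arange(512)<258))
print('post top',(w.sum(1)@np.arange(384))/w.sum(),(w.sum(0)@np.arange(512))/w.sum())
m=side['img'];d=(m.max(2)<45)
print('side dark',[ (r,[c for c in range(250,276) if d[r,c]]) for r in range(170,195)])
w=np.clip(m[...,0]-m[...,1]-70,0,None)[190:225,262:276]
print((w>20).astype(int))
E
```

```text
cost 826.0452381536102 {'gx': 0.5372, 'gy': -0.0295, 'yaw': 0.2853, 'us': 0.0633, 'vs': -1.2134, 'ut': -0.5232, 'vt': -0.3369, 'xb': 52.5332, 'y0': 39.7425, 'y1': 53.9795, 'zc': 80.5459, 'hb': 14.1706, 'zp': 81.4733, 'xpw': 2.0762, 'yt': 26.976, 'rx0': 10.275, 'sg': 0.5924}
cost 819.6555843215742 {'gx': 0.5371, 'gy': -0.0307, 'yaw': 0.2863, 'us': -0.3537, 'vs': -1.0064, 'ut': -0.8991, 'vt': -0.454, 'xb': 51.9855, 'y0': 40.1036, 'y1': 53.8685, 'zc': 81.0323, 'hb': 14.6992, 'zp': 80.4586, 'xpw': 2.0714, 'yt': 27.1573, 'rx0': 10.4158, 'sg': 0.5819}
Still running in the background as job /tmp/bash_jobs.1000/461502a376a6 (pid 662). You'll get a notice when it ends.
```

Edit , replacing
```

```
with
```

```

```bash
cat /tmp/bash_jobs.1000/461502a376a6/stdout | cut -c1-1500
```

```text
cost 826.0452381536102 {'gx': 0.5372, 'gy': -0.0295, 'yaw': 0.2853, 'us': 0.0633, 'vs': -1.2134, 'ut': -0.5232, 'vt': -0.3369, 'xb': 52.5332, 'y0': 39.7425, 'y1': 53.9795, 'zc': 80.5459, 'hb': 14.1706, 'zp': 81.4733, 'xpw': 2.0762, 'yt': 26.976, 'rx0': 10.275, 'sg': 0.5924}
cost 819.6555843215742 {'gx': 0.5371, 'gy': -0.0307, 'yaw': 0.2863, 'us': -0.3537, 'vs': -1.0064, 'ut': -0.8991, 'vt': -0.454, 'xb': 51.9855, 'y0': 40.1036, 'y1': 53.8685, 'zc': 81.0323, 'hb': 14.6992, 'zp': 80.4586, 'xpw': 2.0714, 'yt': 27.1573, 'rx0': 10.4158, 'sg': 0.5819}
```

Edit , replacing
```

```
with
```

```

```bash
sed -n 3,100p /tmp/bash_jobs.1000/461502a376a6/stdout | cut -c1-2500
```

```text
cost 809.4853568935733 {'gx': 0.5361, 'gy': -0.029, 'yaw': 0.2978, 'us': -0.2366, 'vs': -1.4144, 'ut': -0.4804, 'vt': -0.7754, 'xb': 52.7796, 'y0': 39.691, 'y1': 53.1294, 'zc': 80.7303, 'hb': 13.9808, 'zp': 80.2681, 'xpw': 1.984, 'yt': 26.0328, 'rx0': 9.5163, 'sg': 0.5739}
[1, 3, 6, 13, 18, 19, 21, 24, 25, 27, 30] [[41.0, 52.0], [13.0, 19.0], [40.0, 54.0], [179.0, 55.0], [118.0, 32.0], [148.0, 46.0], [108.0, 30.0], [121.0, 38.0], [85.0, 41.0], [34.0, 16.0], [58.0, 26.0]]
[1, 3, 6, 7, 9, 13, 18, 19, 21, 25, 27, 30] [[27.0, 31.0], [6.0, 1.0], [19.0, 12.0], [-21.0, -38.0], [-1.0, -14.0], [117.0, 33.0], [91.0, 30.0], [115.0, 33.0], [58.0, 23.0], [60.0, 30.0], [27.0, 13.0], [37.0, 27.0]]
top dark [(184, [272]), (185, [270, 271, 272]), (186, [268, 269, 270, 271]), (187, [265, 266, 267, 268, 269, 270, 271, 272, 273]), (188, [262, 263, 264, 265, 266, 267, 268, 269, 270, 271, 272, 273]), (189, [258, 259, 262, 263, 264, 265, 268, 269, 270, 271, 272]), (190, [255, 256, 257, 258, 259, 263, 264, 265, 269, 270, 271, 272, 273, 274]), (191, [252, 253, 254, 255, 256, 257, 258, 259, 263, 264, 265, 266
[... 2493 characters left out ...]
 0 1 0 0 0 0 0 0]
 [0 0 0 0 0 1 1 1 1 0 0 0 0 0]
 [0 0 0 0 0 0 1 1 0 0 0 0 0 0]
 [0 0 0 0 0 0 0 0 0 0 0 0 0 0]
 [0 0 0 0 0 0 0 0 0 0 0 0 0 0]
 [0 0 0 0 0 0 0 0 0 0 0 0 0 0]
 [0 0 0 0 0 0 0 0 0 0 0 0 0 0]
 [0 0 0 0 0 0 0 0 0 0 0 0 0 0]
 [0 0 0 0 0 0 0 0 0 0 0 0 0 0]
 [0 0 0 0 0 0 0 0 0 0 0 0 0 0]
 [0 0 0 0 0 0 0 0 0 0 0 0 0 0]
 [0 0 0 0 0 0 0 0 0 0 0 0 0 0]
 [0 0 0 0 0 0 0 0 0 0 0 0 0 0]
 [0 0 0 0 0 0 0 0 0 0 0 0 0 0]
 [0 0 0 0 0 0 0 0 0 0 0 0 0 0]
 [0 0 0 0 0 0 0 0 0 0 0 0 0 0]
 [0 0 0 0 0 0 0 0 0 0 0 0 0 0]
 [0 0 0 0 0 0 0 0 0 0 0 0 0 0]
 [0 0 0 0 0 0 0 0 0 0 0 0 0 0]
 [0 0 0 0 0 0 0 0 0 0 0 0 0 0]
 [0 0 0 0 0 0 0 0 0 0 0 0 0 0]
 [0 0 0 0 0 0 0 0 0 0 0 0 0 0]
 [0 0 0 0 0 0 0 0 0 0 0 0 0 0]]
```

View pics/fit3.png

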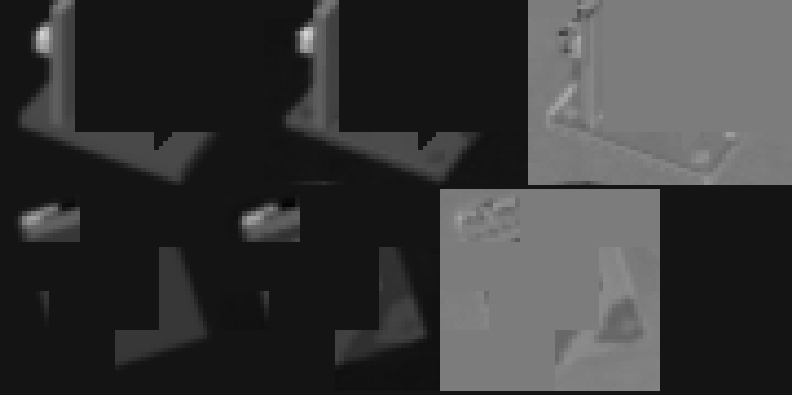

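```bash
python3 - <<'E'
from h import *
from scipy.spatial.transform import Rotation as Ro
import json
d=np.load('top0.npz');p=dict(intrinsics=d['K'],R=d['R'],t=d['t'])
off=np.array([-.6,-.55]) # v,u  model: pix=proj+off
for o in (np.zeros(2),off):
    X=atz(p,np.array([219.2,250.9])-o,.118);print('post',X.round(4))
    v=X[:2]-[.5365,-.0295];print(np.hypot(*v),np.degrees(np.arctan2(v[1],v[0])))
d=np.load('side0.npz');q=dict(intrinsics=d['K'],R=d['R'],t=d['t'])
for pp in(p,q): print('knob',np.round(proj(pp,np.array([.5365,-.0295,.16])),1),np.round(proj(pp,np.array([.5365,-.0295,.125])),1))
s=manip.get_state();R=Ro.from_rotvec(s['tool_rot']).as_matrix();print(R.round(3));print('jaw yaw',np.degrees(np.arctan2(R[1,0],R[0,0])),s['position'].round(4),s['time'],s['joints'].round(3))
E
```

```text
post [0.4702 0.0071 0.118 ]
0.07574589026101933 151.11622857543585
post [0.4683 0.0054 0.118 ]
0.07660812264989629 152.86086540804578
knob [195.3 263. ] [197.1 262.6]
knob [177.6 261.1] [186.9 260.9]
[[ 0.375  0.     0.927]
 [-0.927  0.     0.375]
 [-0.    -1.     0.   ]]
jaw yaw -67.95294425765613 [ 0.2346 -0.5793  0.2313] 2.2 [-1.305  0.053  1.613  0.     1.476 -0.119]
```

Request:
apply_moves(
  series=[
    {"hand": 0, "tx": 0.018, "ty": 0.045, "tz": 0, "twist": -8},
    {"hand": 0, "tx": 0.036, "ty": 0.09, "tz": 0, "twist": -16},
    {"hand": 0, "tx": 0.054, "ty": 0.135, "tz": 0, "twist": -24},
    {"hand": 0, "tx": 0.072, "ty": 0.18, "tz": 0, "twist": -32},
    {"hand": 0, "tx": 0.09, "ty": 0.225, "tz": 0, "twist": -40},
    {"hand": 0, "tx": 0.108, "ty": 0.27, "tz": 0, "twist": -46},
    {"hand": 0, "tx": 0.126, "ty": 0.315, "tz": 0, "twist": -50.5},
    {"hand": 0, "tx": 0.144, "ty": 0.36, "tz": 0, "twist": -50.5},
    {"hand": 0, "tx": 0.162, "ty": 0.405, "tz": 0, "twist": -50.5},
    {"hand": 0, "tx": 0.18, "ty": 0.45, "tz": 0, "twist": -50.5},
  ],
)

```text
time: 3.2
position: [0.415, -0.1274, 0.2317]
tool_rot: [-0.931, 1.564, -1.566]
contact_force: [1.6, 0.0, 0.3]
opening: 0.0853
```

Request:
apply_moves(
  series=[
    {"tx": 0.018, "ty": 0.044},
    {"tx": 0.036, "ty": 0.088},
    {"tx": 0.055, "ty": 0.1345},
    {"tx": 0.055, "ty": 0.1345, "tz": -0.03},
    {"tx": 0.055, "ty": 0.1345, "tz": -0.06},
    {"tx": 0.055, "ty": 0.1345, "tz": -0.07},
  ],
)

```text
invalid input at $.series[0]: expected keys hand, tx, ty, tz, twist
```

```bash
cat >> h.py <<'E'
from scipy.spatial.transform import Rotation as Ro
def st():
    s=manip.get_state();R=Ro.from_rotvec(s['tool_rot']).as_matrix()
    print('t',s['time'],'pos',s['position'].round(4),'yaw',np.degrees(np.arctan2(R[1,0],R[0,0])).round(2),'F',s['contact_force'].round(2),'M',s['ft_torque'].round(2),'q',s['joints'].round(2),'open',round(float(s['opening']),4));return s
AX=np.array([.5365,-.0295])
E
python3 - <<'E'
from h import *
st()
a=optics.get_image('side');b=optics.get_image('top')
for p,n,w in((a,'s1',(150,250,220,320)),(b,'t1',(150,250,210,310))):
    cv2.imwrite(f'pics/{n}.png',cv2.resize(cv2.cvtColor(p['img'][w[0]:w[1],w[2]:w[3]],cv2.COLOR_RGB2BGR),None,fx=5,fy=5,interpolation=cv2.INTER_CUBIC))
E
```

```text
t 3.2 pos [ 0.415  -0.1274  0.2317] yaw -118.48 F [1.62 0.04 0.29] M [-0.02 -0.02  0.  ] q [-0.47 -0.43  2.03  0.    1.54  1.6 ] open 0.0853
```

View pics/s1.png

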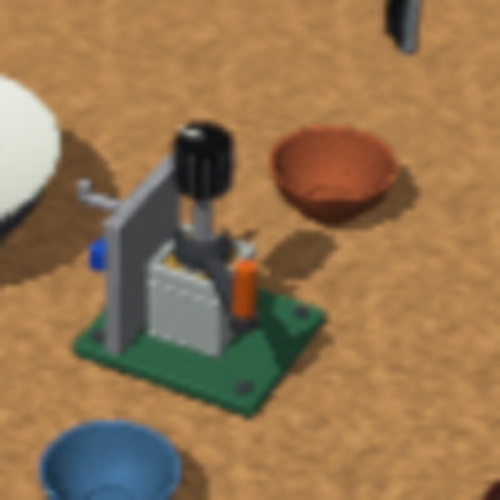

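View pics/t1.png

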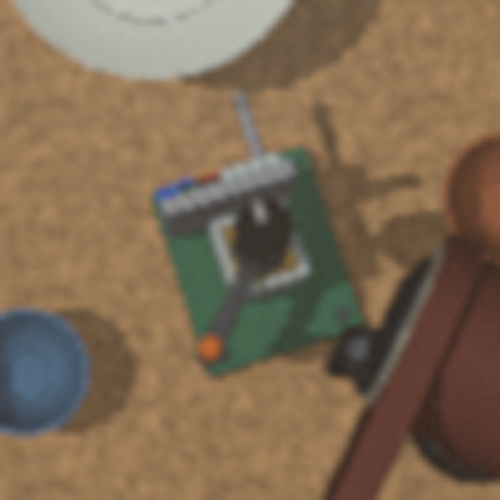

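The move was refused because every row needs all five keys. The arm hasn't moved; the gauge is unchanged and the gripper hovers at the lower right of the top view.

Request:
apply_moves(
  series=[
    {"hand": 0, "tx": 0.018, "ty": 0.044, "tz": 0, "twist": 0},
    {"hand": 0, "tx": 0.036, "ty": 0.088, "tz": 0, "twist": 0},
    {"hand": 0, "tx": 0.055, "ty": 0.1345, "tz": 0, "twist": 0},
    {"hand": 0, "tx": 0.055, "ty": 0.1345, "tz": -0.03, "twist": 0},
    {"hand": 0, "tx": 0.055, "ty": 0.1345, "tz": -0.06, "twist": 0},
    {"hand": 0, "tx": 0.055, "ty": 0.1345, "tz": -0.08, "twist": 0},
    {"hand": 0, "tx": 0.055, "ty": 0.1345, "tz": -0.08, "twist": 0},
  ],
)

```text
time: 4.0
position: [0.4685, 0.0097, 0.148]
tool_rot: [-0.941, 1.564, -1.556]
contact_force: [0.2, 0.7, -0.2]
opening: 0.0851
```

```bash
cat > look.py <<'E'
from h import *
import sys
n=sys.argv[1];st()
a=optics.get_image('side');b=optics.get_image('top')
o=[cv2.resize(cv2.cvtColor(p['img'][w[0]:w[1],w[2]:w[3]],cv2.COLOR_RGB2BGR),None,fx=4,fy=4,interpolation=cv2.INTER_CUBIC) for p,w in((a,(150,250,220,320)),(b,(150,250,210,310)))]
cv2.imwrite(f'pics/{n}.png',np.hstack(o))
s=manip.get_state()['position']
print('tcp px',np.round(proj(a,s),1),np.round(proj(b,s),1))
E
python3 look.py l2
```

```text
t 4.0 pos [0.4685 0.0097 0.148 ] yaw -117.98 F [ 0.22  0.75 -0.21] M [-0.01  0.04  0.03] q [-0.14 -0.27  2.05  0.    1.36  1.92] open 0.0851
tcp px [194.4 267.8] [217.9 250.2]
```

View pics/l2.png

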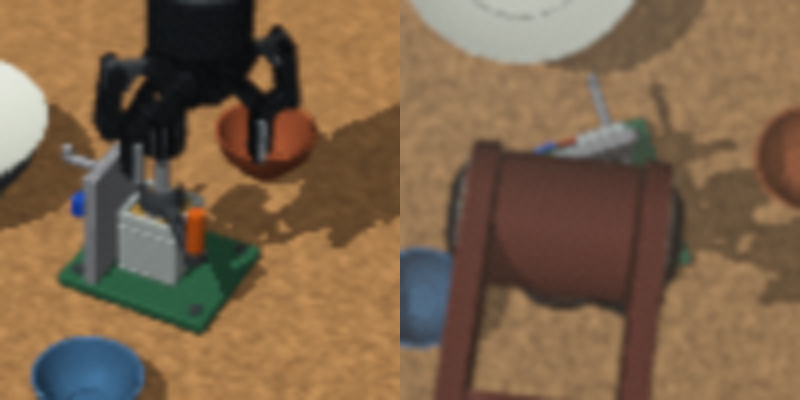

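Request:
apply_moves(
  series=[
    {"hand": 0, "tx": 0.0, "ty": -0.0035, "tz": -0.02, "twist": -0.5},
    {"hand": 0, "tx": 0.0, "ty": -0.0035, "tz": -0.04, "twist": -0.5},
    {"hand": 0, "tx": 0.0, "ty": -0.0035, "tz": -0.058, "twist": -0.5},
    {"hand": 0.5, "tx": 0.0, "ty": -0.0035, "tz": -0.058, "twist": -0.5},
    {"hand": 0.7, "tx": 0.0, "ty": -0.0035, "tz": -0.058, "twist": -0.5},
  ],
  squeeze=25,
)

```text
time: 4.6
position: [0.4721, 0.0053, 0.0956]
tool_rot: [-0.927, 1.564, -1.566]
contact_force: [-0.4, -0.2, 0.8]
opening: 0.0593
```

```bash
python3 look.py l3
```

```text
t 4.6 pos [0.4721 0.0053 0.0956] yaw -118.53 F [-0.42 -0.17  0.81] M [ 0.06  0.   -0.01] q [-0.15 -0.2   2.09  0.    1.25  1.92] open 0.0593
tcp px [208.5 267.9] [219.1 251.4]
```

View pics/l3.png

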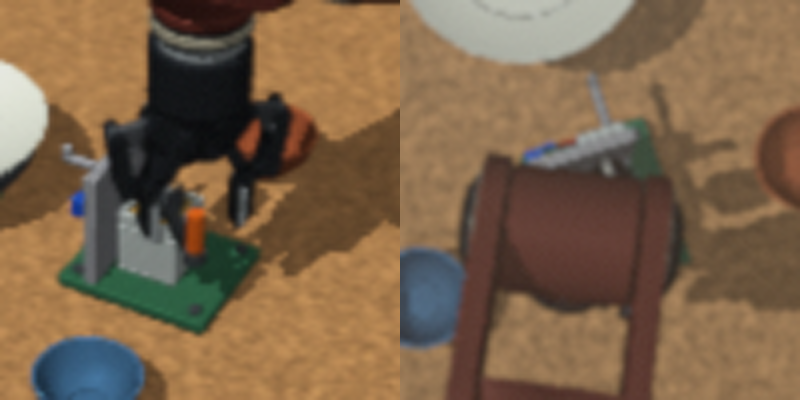

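Request:
apply_moves(
  series=[
    {"hand": 0.85, "tx": -0.002, "ty": 0.001, "tz": -0.005, "twist": 0},
    {"hand": 1, "tx": -0.002, "ty": 0.001, "tz": -0.005, "twist": 0},
    {"hand": 1, "tx": -0.002, "ty": 0.001, "tz": -0.005, "twist": 0},
    {"hand": 1, "tx": -0.002, "ty": 0.001, "tz": -0.005, "twist": 0},
    {"hand": 1, "tx": -0.002, "ty": 0.001, "tz": -0.005, "twist": 0},
  ],
  squeeze=25,
)

```text
time: 5.2
position: [0.4707, 0.0063, 0.0919]
tool_rot: [-0.926, 1.562, -1.567]
contact_force: [-2.6, -0.1, 5.7]
opening: 0.0131
```

```bash
python3 -c "
from h import *
st()"
```

```text
t 5.2 pos [0.4707 0.0063 0.0919] yaw -118.51 F [-2.6  -0.11  5.7 ] M [-0.18  0.4  -0.03] q [-0.15 -0.2   2.09  0.    1.24  1.92] open 0.0131
```

```bash
cat > arc.py <<'E'
import sys,json
from h import *
# usage: step_deg n [r]
step=float(sys.argv[1]);n=int(sys.argv[2])
s=st();v=s['position'][:2]-AX;r=np.hypot(*v);th=np.arctan2(v[1],v[0]);print('r',r.round(4),'th',np.degrees(th).round(2))
for k in range(1,n+1):
    a=th+np.radians(step*k);rr=r+(.075-r)*min(1,k/3)
    d=AX+rr*np.array([np.cos(a),np.sin(a)])-s['position'][:2]
    print(k,d.round(4),step*k)
E
python3 arc.py 4 10
```

```text
t 5.2 pos [0.4707 0.0063 0.0919] yaw -118.51 F [-2.6  -0.11  5.7 ] M [-0.18  0.4  -0.03] q [-0.15 -0.2   2.09  0.    1.24  1.92] open 0.0131
r 0.0749 th 151.43
1 [-0.0024 -0.0047] 4.0
2 [-0.0044 -0.0095] 8.0
3 [-0.0061 -0.0144] 12.0
4 [-0.0074 -0.0195] 16.0
5 [-0.0084 -0.0246] 20.0
6 [-0.009  -0.0298] 24.0
7 [-0.0092 -0.0351] 28.0
8 [-0.0091 -0.0403] 32.0
9 [-0.0086 -0.0455] 36.0
10 [-0.0078 -0.0507] 40.0
```

Request:
apply_moves(
  series=[
    {"hand": 1, "tx": -0.0024, "ty": -0.0047, "tz": 0, "twist": 4},
    {"hand": 1, "tx": -0.0044, "ty": -0.0095, "tz": 0, "twist": 8},
    {"hand": 1, "tx": -0.0061, "ty": -0.0144, "tz": 0, "twist": 12},
    {"hand": 1, "tx": -0.0074, "ty": -0.0195, "tz": 0, "twist": 16},
  ],
  squeeze=40,
)

```text
time: 5.6
position: [0.4642, -0.0129, 0.0918]
tool_rot: [-1.091, 1.362, -1.367]
contact_force: [4.5, 1.1, -2.2]
opening: 0.0126
```

```bash
python3 arc.py 4 10
```

```text
t 5.6 pos [ 0.4642 -0.0129  0.0918] yaw -102.36 F [ 4.49  1.05 -2.24] M [ 0.1  -0.53 -0.1 ] q [-0.19 -0.22  2.11  0.    1.24  1.59] open 0.0126
r 0.0742 th 167.09
1 [-0.0013 -0.005 ] 4.0
2 [-0.0021 -0.0102] 8.0
3 [-0.0027 -0.0154] 12.0
4 [-0.0026 -0.0206] 16.0
5 [-0.0021 -0.0258] 20.0
6 [-0.0013 -0.031 ] 24.0
7 [-0.0001 -0.0361] 28.0
8 [ 0.0014 -0.0411] 32.0
9 [ 0.0033 -0.046 ] 36.0
10 [ 0.0055 -0.0507] 40.0
```

Request:
apply_moves(
  series=[
    {"hand": 1, "tx": -0.0013, "ty": -0.005, "tz": 0, "twist": 4},
    {"hand": 1, "tx": -0.0021, "ty": -0.0102, "tz": 0, "twist": 8},
    {"hand": 1, "tx": -0.0027, "ty": -0.0154, "tz": 0, "twist": 12},
    {"hand": 1, "tx": -0.0026, "ty": -0.0206, "tz": 0, "twist": 16},
    {"hand": 1, "tx": -0.0021, "ty": -0.0258, "tz": 0, "twist": 20},
    {"hand": 1, "tx": -0.0013, "ty": -0.031, "tz": 0, "twist": 24},
    {"hand": 1, "tx": -0.0001, "ty": -0.0361, "tz": 0, "twist": 28},
    {"hand": 1, "tx": 0.0014, "ty": -0.0411, "tz": 0, "twist": 32},
    {"hand": 1, "tx": 0.0033, "ty": -0.046, "tz": 0, "twist": 36},
    {"hand": 1, "tx": 0.0055, "ty": -0.0507, "tz": 0, "twist": 40},
  ],
  squeeze=40,
)

```text
time: 6.6
position: [0.472, -0.063, 0.0917]
tool_rot: [-1.386, 0.84, -0.848]
contact_force: [10.3, 3.4, -4.9]
opening: 0.0125
```

```bash
python3 arc.py 4 6
```

```text
t 6.6 pos [ 0.472  -0.063   0.0917] yaw -62.25 F [10.27  3.36 -4.9 ] M [ 0.47 -1.53 -0.14] q [-0.3  -0.19  2.08  0.01  1.24  0.79] open 0.0125
r 0.0727 th -152.53
1 [ 0.0018 -0.0048] 4.0
2 [ 0.004  -0.0096] 8.0
3 [ 0.0066 -0.0142] 12.0
4 [ 0.01   -0.0181] 16.0
5 [ 0.0138 -0.0218] 20.0
6 [ 0.0178 -0.0252] 24.0
```

```bash
python3 -c "
import numpy as np
from scipy.optimize import least_squares
P=np.array([[.4707,.0063],[.4642,-.0129],[.472,-.063]])
s=least_squares(lambda c:np.hypot(*(P-c).T)-.075,[.5365,-.0295]);print(s.x,s.fun)"
```

```text
[ 0.53784817 -0.02710029] [-3.62796303e-06  4.67351791e-06 -1.52699261e-06]
```

```bash
sed -i 's/^AX=.*/AX=np.array([.5378,-.0271])/' h.py; python3 arc.py 4 6
```

```text
t 6.6 pos [ 0.472  -0.063   0.0917] yaw -62.25 F [10.27  3.36 -4.9 ] M [ 0.47 -1.53 -0.14] q [-0.3  -0.19  2.08  0.01  1.24  0.79] open 0.0125
r 0.0749 th -151.36
1 [ 0.0026 -0.0045] 4.0
2 [ 0.0056 -0.0088] 8.0
3 [ 0.0089 -0.0129] 12.0
4 [ 0.0124 -0.0168] 16.0
5 [ 0.0162 -0.0204] 20.0
6 [ 0.0203 -0.0237] 24.0
```

Request:
apply_moves(
  series=[
    {"hand": 1, "tx": 0.0026, "ty": -0.0045, "tz": 0, "twist": 4},
    {"hand": 1, "tx": 0.0056, "ty": -0.0088, "tz": 0, "twist": 8},
    {"hand": 1, "tx": 0.0089, "ty": -0.0129, "tz": 0, "twist": 12},
    {"hand": 1, "tx": 0.0124, "ty": -0.0168, "tz": 0, "twist": 16},
    {"hand": 1, "tx": 0.0162, "ty": -0.0204, "tz": 0, "twist": 20},
    {"hand": 1, "tx": 0.0203, "ty": -0.0237, "tz": 0, "twist": 24},
    {"hand": 1, "tx": 0.0213, "ty": -0.0244, "tz": 0, "twist": 25},
    {"hand": 1, "tx": 0.0213, "ty": -0.0244, "tz": 0, "twist": 25},
  ],
  squeeze=40,
)

```text
time: 7.4
position: [0.4938, -0.0874, 0.0918]
tool_rot: [-1.495, 0.507, -0.511]
contact_force: [2.8, 0.8, -0.1]
opening: 0.0122
```

```bash
python3 arc.py 4 1
```

```text
t 7.4 pos [ 0.4938 -0.0874  0.0918] yaw -37.33 F [ 2.84  0.8  -0.09] M [-0.11 -0.36 -0.12] q [-0.33 -0.12  2.02  0.02  1.23  0.31] open 0.0122
r 0.0747 th -126.08
1 [ 0.0043 -0.003 ] 4.0
```

Request:
apply_moves(
  series=[
    {"hand": 0.5, "tx": 0, "ty": 0, "tz": 0, "twist": 0},
    {"hand": 0.5, "tx": 0, "ty": 0, "tz": 0, "twist": 0},
    {"hand": 0.3, "tx": 0, "ty": 0, "tz": 0.03, "twist": 0},
    {"hand": 0, "tx": 0, "ty": 0, "tz": 0.075, "twist": 0},
    {"hand": 0, "tx": 0, "ty": 0, "tz": 0.115, "twist": 0},
    {"hand": 0, "tx": 0.015, "ty": 0.02, "tz": 0.13, "twist": -5},
    {"hand": 0, "tx": 0.03, "ty": 0.04, "tz": 0.13, "twist": -8},
    {"hand": 0, "tx": 0.044, "ty": 0.0603, "tz": 0.13, "twist": -8},
    {"hand": 0, "tx": 0.044, "ty": 0.0603, "tz": 0.13, "twist": -8},
  ],
  squeeze=40,
)

```text
time: 8.3
position: [0.5384, -0.0253, 0.2217]
tool_rot: [-1.466, 0.612, -0.618]
contact_force: [-0.1, -0.2, -0.8]
opening: 0.0852
```

```bash
python3 look.py l4
```

```text
t 8.3 pos [ 0.5384 -0.0253  0.2217] yaw -45.18 F [-0.14 -0.22 -0.85] M [-0.01  0.05  0.03] q [-0.19 -0.15  1.83  0.01  1.46  0.59] open 0.0852
tcp px [160.9 260.6] [191.7 262.8]
```

View pics/l4.png

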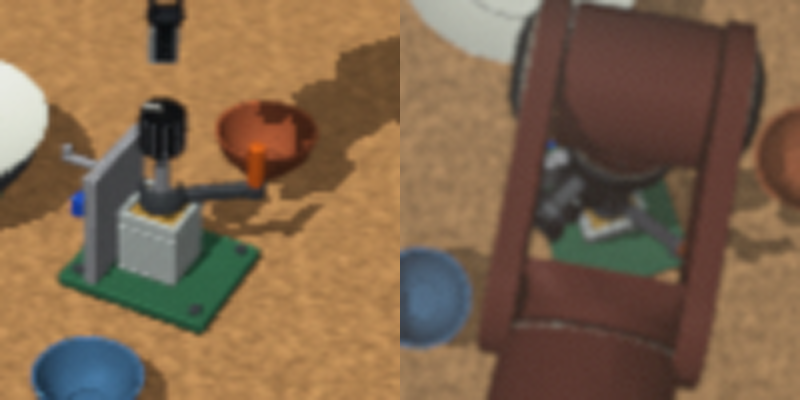

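The lever now points about 80° counterclockwise from where it was: the post is at (190,284) in the side view, and the gripper is centred above the knob. Next I descend and grip the knob.

Request:
apply_moves(
  series=[
    {"hand": 0, "tx": -0.0006, "ty": -0.0018, "tz": -0.03, "twist": 0},
    {"hand": 0, "tx": -0.0006, "ty": -0.0018, "tz": -0.06, "twist": 0},
    {"hand": 0, "tx": -0.0006, "ty": -0.0018, "tz": -0.085, "twist": 0},
    {"hand": 0.2, "tx": -0.0006, "ty": -0.0018, "tz": -0.09, "twist": 0},
    {"hand": 0.4, "tx": -0.0006, "ty": -0.0018, "tz": -0.09, "twist": 0},
    {"hand": 1, "tx": -0.0006, "ty": -0.0018, "tz": -0.09, "twist": 0},
    {"hand": 1, "tx": -0.0006, "ty": -0.0018, "tz": -0.09, "twist": 0},
    {"hand": 1, "tx": -0.0006, "ty": -0.0018, "tz": -0.09, "twist": 0},
  ],
  squeeze=35,
)

```text
time: 9.2
position: [0.5366, -0.0279, 0.1336]
tool_rot: [-1.466, 0.615, -0.617]
contact_force: [-6.9, 3.9, 5.9]
opening: 0.0349
```

```bash
python3 -c "
from h import *
st()"
```

```text
t 9.2 pos [ 0.5366 -0.0279  0.1336] yaw -45.26 F [-6.89  3.85  5.87] M [0.66 1.13 0.05] q [-0.2  -0.08  1.91  0.01  1.31  0.59] open 0.0349
```

Request:
apply_moves(
  series=[
    {"hand": 1, "tx": -0.0007, "ty": 0.0005, "tz": 0, "twist": 7},
    {"hand": 1, "tx": -0.0007, "ty": 0.0005, "tz": 0, "twist": 14},
    {"hand": 1, "tx": -0.0005, "ty": 0.0003, "tz": 0, "twist": 21},
    {"hand": 1, "tx": -0.0003, "ty": 0.0, "tz": 0, "twist": 28},
    {"hand": 1, "tx": 0, "ty": 0, "tz": 0, "twist": 35},
    {"hand": 1, "tx": 0, "ty": 0, "tz": 0, "twist": 42},
    {"hand": 1, "tx": 0, "ty": 0, "tz": 0, "twist": 49},
    {"hand": 1, "tx": 0, "ty": 0, "tz": 0, "twist": 56},
    {"hand": 1, "tx": 0, "ty": 0, "tz": 0, "twist": 63},
    {"hand": 1, "tx": 0, "ty": 0, "tz": 0, "twist": 70},
  ],
  squeeze=35,
)

```text
time: 10.2
position: [0.5377, -0.0282, 0.1338]
tool_rot: [-1.532, -0.338, 0.345]
contact_force: [6.8, -0.5, -8.8]
opening: 0.0349
```

```bash
python3 look.py l5; python3 - <<'E'
from h import *
for n in('side','top'):
    L=[optics.get_image(n) for _ in range(4)]
    np.savez(f'{n}1.npz',img=np.mean([l['img'] for l in L],0,dtype=float),K=L[0]['intrinsics'],R=L[0]['R'],t=L[0]['t'])
st()
a=np.load('side0.npz')['img'];b=np.load('side1.npz')['img']
o=np.hstack([cv2.resize(x[180:212,225:257],None,fx=12,fy=12,interpolation=cv2.INTER_NEAREST) for x in(a,b)])
cv2.imwrite('pics/cmp1.png',np.clip(o[...,::-1]*1.3,0,255).astype(np.uint8))
E
```

```text
t 10.2 pos [ 0.5377 -0.0282  0.1338] yaw 24.99 F [ 6.76 -0.5  -8.82] M [-0.16 -0.72 -0.14] q [-0.2  -0.07  1.9   0.01  1.32 -0.63] open 0.0349
tcp px [184.6 260.4] [196.3 262.3]
t 10.7 pos [ 0.5376 -0.0282  0.1338] yaw 24.75 F [ 5.74  0.06 -9.42] M [-0.18 -0.73  0.1 ] q [-0.2  -0.07  1.9   0.01  1.32 -0.63] open 0.0348
```

View pics/l5.png

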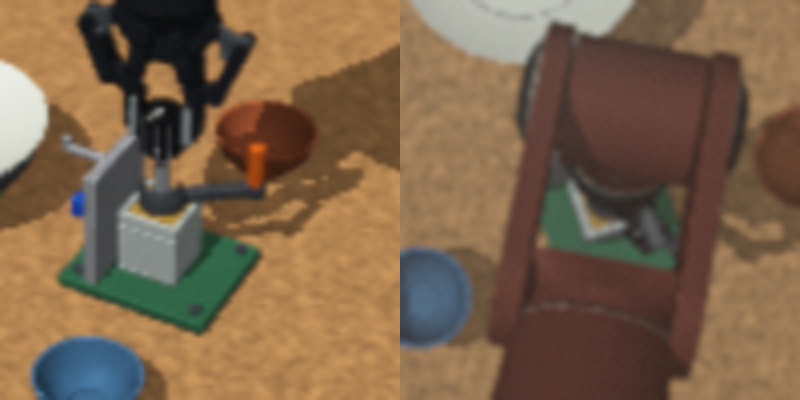

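View pics/cmp1.png

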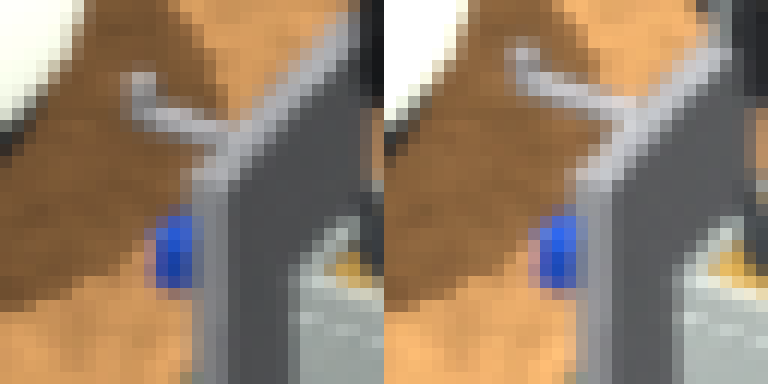

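Request:
apply_moves(
  series=[
    {"hand": 1, "tx": 0, "ty": 0, "tz": 0, "twist": 3.5},
    {"hand": 1, "tx": 0, "ty": 0, "tz": 0, "twist": 6.6},
    {"hand": 1, "tx": 0, "ty": 0, "tz": 0, "twist": 6.6},
    {"hand": 1, "tx": 0, "ty": 0, "tz": 0, "twist": 6.6},
  ],
  squeeze=35,
)

```text
time: 11.1
position: [0.5379, -0.0282, 0.1338]
tool_rot: [-1.517, -0.424, 0.431]
contact_force: [2.8, 0.1, -7.2]
opening: 0.0351
```

```bash
python3 -c "
from h import *
st()"
```

```text
t 11.1 pos [ 0.5379 -0.0282  0.1338] yaw 31.3 F [ 2.82  0.13 -7.18] M [-0.09 -0.28  0.12] q [-0.19 -0.07  1.9   0.01  1.32 -0.74] open 0.0351
```

Request:
apply_moves(
  series=[
    {"hand": 0.4, "tx": 0, "ty": 0, "tz": 0, "twist": 0},
    {"hand": 0.2, "tx": 0, "ty": 0, "tz": 0, "twist": 0},
    {"hand": 0, "tx": 0, "ty": 0, "tz": 0.03, "twist": 0},
    {"hand": 0, "tx": 0, "ty": 0, "tz": 0.07, "twist": 0},
    {"hand": 0, "tx": -0.01, "ty": -0.01, "tz": 0.1, "twist": -8},
    {"hand": 0, "tx": -0.04, "ty": -0.045, "tz": 0.1, "twist": -16},
    {"hand": 0, "tx": -0.07, "ty": -0.08, "tz": 0.1, "twist": -24},
    {"hand": 0, "tx": -0.1, "ty": -0.115, "tz": 0.1, "twist": -32},
    {"hand": 0, "tx": -0.125, "ty": -0.14, "tz": 0.1, "twist": -40},
    {"hand": 0, "tx": -0.125, "ty": -0.15, "tz": 0.1, "twist": -48},
  ],
  squeeze=35,
)

```text
time: 12.1
position: [0.4111, -0.1803, 0.2353]
tool_rot: [-1.548, 0.234, -0.238]
contact_force: [0.0, 0.2, 0.4]
opening: 0.0856
```

```bash
python3 look.py l6; python3 - <<'E'
from h import *
for n in('side','top'):
    L=[optics.get_image(n) for _ in range(6)]
    np.savez(f'{n}2.npz',img=np.mean([l['img'] for l in L],0,dtype=float),K=L[0]['intrinsics'],R=L[0]['R'],t=L[0]['t'])
st()
a=np.load('top0.npz')['img'];b=np.load('top2.npz')['img']
o=np.vstack([cv2.resize(x[178:194,236:266],None,fx=18,fy=18,interpolation=cv2.INTER_NEAREST) for x in(a,b)])
cv2.imwrite('pics/cmp2.png',np.clip(o[...,::-1]*1.3,0,255).astype(np.uint8))
E
```

```text
t 12.1 pos [ 0.4111 -0.1803  0.2353] yaw -17.27 F [0.01 0.19 0.41] M [ 0.02 -0.01  0.02] q [-0.59 -0.39  2.    0.01  1.54 -0.28] open 0.0856
tcp px [153.7 326.5] [235.3 319.8]
t 12.8 pos [ 0.4129 -0.1779  0.2337] yaw -16.66 F [ 0.15 -0.71  0.75] M [-0.02 -0.06 -0.02] q [-0.58 -0.39  2.    0.01  1.54 -0.29] open 0.0853
```

View pics/l6.png

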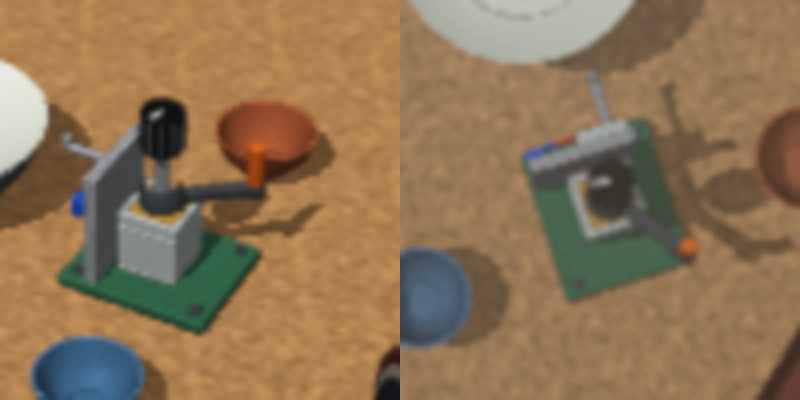

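View pics/cmp2.png

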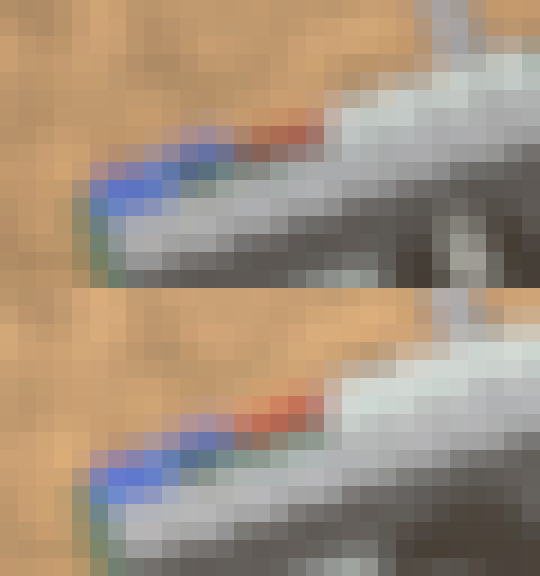

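```bash
cat > run4.py <<'E'
from fit import *
from run1 import sig
import sys
from scipy.optimize import minimize
T=[load('top0.npz'),load('top2.npz')]
wt=(181,194,237,254)
rt,ct=np.mgrid[wt[0]:wt[1],wt[2]:wt[3]]
M=(rt>=183)&~((rt<=186)&(ct>=253))
M=M.ravel()
g=[t['img'][176:183,238:250].mean() for t in T];print('exp',g)
D=[]
for t,gg in zip(T,g):
    q=dict(t);q['img']=t['img']*g[0]/gg
    bg=q['img'][176:183,238:250].reshape(-1,3).mean(0);D.append(sig(q,wt,bg[2]/bg[0],bg[1]/bg[0])*M[:,None])
names='yaw ut vt xb y0 y1 zp xpw yt rx0 sg zr'.split()
x0=np.array([.293,-.5,-.5,54,40,53,81,2.,26,9.5,.55,70.])
sc=np.array([.01,.3,.3,1,1,1,1,.3,1,1,.05,1])
F=list(FACES);fid=lambda b,f:b*6+F.index(f)+1
P={fid(0,'top'):(22,32),fid(1,'top'):(-19,-34),fid(1,'xm'):(-5,-16),fid(2,'top'):(118,34),fid(2,'yp'):(92,30),fid(2,'xm'):(60,20),fid(3,'top'):(118,34),fid(3,'xm'):(60,20),fid(4,'top'):(59,29),fid(4,'xm'):(26,13),fid(4,'yp'):(38,25)}
LAM=.6;DR=10.68
def res(p,full=False):
    d=dict(zip(names,p));As=[];
    for k in range(2):
        zr=d['zr']+DR*k;w=d['xpw']
        bx=[box(-65,65,-55,55,0,12),box(52-w,52+w,d['rx0'],d['yt'],zr-1.5,zr+1.5),box(41,d['xb'],d['y0'],d['y1'],d['zp']-7,d['zp']+7),
            box(52-w,52+w,d['yt']+1,d['y0'],d['zp']-1.5,d['zp']+1.5),box(31,41,-33,53,12,115)]
        A,ids=design(T[0],np.array([d['ut'],d['vt']]),(.5378,-.0271,d['yaw']),bx,wt,abs(d['sg'])+.05)
        As.append((A*M[:,None],ids))
    allid=sorted(set(As[0][1])|set(As[1][1]));B=np.zeros((2*len(M),len(allid)))
    for k,(A,ids) in enumerate(As):
        for j,i in enumerate(ids): B[k*len(M):(k+1)*len(M),allid.index(i)]=A[:,j]
    c0=np.array([P.get(int(i),(40,20)) for i in allid],float);dat=np.vstack(D)
    sol=np.linalg.lstsq(np.vstack([B,LAM*np.eye(len(allid))]),np.vstack([dat,LAM*c0]),rcond=None)[0]
    r=np.concatenate([(B@sol-dat).ravel()/4,LAM*(sol-c0).ravel()/4,[(d['xpw']-2)/1,(d['sg']-.55)/.1,(d['yaw']-.293)/.02,(d['ut']+.5)/1,(d['vt']+.5)/1,(d['xb']-54)/4,(d['y1']-53)/1.5]])
    return (r,allid,sol,B,dat) if full else r
def run(fix,seed):
    free=[i for i,n in enumerate(names) if n not in fix]
    def f(z):
        p=x0.copy()
        for n,v in fix.items(): p[names.index(n)]=v
        p[free]=seed[free]+z*sc[free]
        r=res(p);return np.sum(np.sqrt(1+r*r)-1)
    s=minimize(f,np.zeros(len(free)),method='Powell',options=dict(maxiter=6,xtol=.02,ftol=1e-4))
    p=x0.copy()
    for n,v in fix.items(): p[names.index(n)]=v
    p[free]=seed[free]+s.x*sc[free];return s.fun,p
if __name__=='__main__':
    c,p=run(dict(zr=70.),x0);print(c,dict(zip(names,p.round(3))),flush=True)
    for zp in (77,79,80,81,82,83,85):
        c,q=run(dict(zr=70.,zp=zp),p);print(zp,round(c,3),dict(zip(names,q.round(2))),flush=True)
    c,q=run({},p);print(c,dict(zip(names,q.round(3))))
    r,ids,sol,B,dat=res(q,True);print(ids,sol.round(0).tolist())
E
time timeout 570 python3 run4.py
```

```text
exp [np.float64(116.94394841269842), np.float64(122.7473544973545)]
125.75504698444978 {'yaw': np.float64(0.312), 'ut': np.float64(0.322), 'vt': np.float64(-0.479), 'xb': np.float64(52.542), 'y0': np.float64(39.043), 'y1': np.float64(52.96), 'zp': np.float64(80.257), 'xpw': np.float64(2.031), 'yt': np.float64(25.756), 'rx0': np.float64(5.89), 'sg': np.float64(0.562), 'zr': np.float64(70.0)}
77 131.101 {'yaw': np.float64(0.3), 'ut': np.float64(0.26), 'vt': np.float64(-0.48), 'xb': np.float64(52.63), 'y0': np.float64(39.21), 'y1': np.float64(53.14), 'zp': np.float64(77.0), 'xpw': np.float64(2.17), 'yt': np.float64(25.73), 'rx0': np.float64(3.04), 'sg': np.float64(0.57), 'zr': np.float64(70.0)}
79 125.132 {'yaw': np.float64(0.31), 'ut': np.float64(0.32), 'vt': np.float64(-0.48), 'xb': np.float64(52.58), 'y0': np.float64(39.07), 'y1': np.float64(53.11), 'zp': np.float64(79.0), 'xpw': np.float64(2.03), 'yt': np.float64(25.65), 'rx0': np.float64(4.55), 'sg': np.float64(0.57), 'zr': np.float64(70.0)}
80 121.665 {'yaw': np.float64(0.31), 'ut': np.float64(0.38), 'vt': np.float64(-0.48), 'xb':
[... 1481 characters left out ...]
64(0.312), 'ut': np.float64(0.38), 'vt': np.float64(-0.485), 'xb': np.float64(52.535), 'y0': np.float64(39.074), 'y1': np.float64(53.2), 'zp': np.float64(80.263), 'xpw': np.float64(2.007), 'yt': np.float64(25.731), 'rx0': np.float64(9.054), 'sg': np.float64(0.561), 'zr': np.float64(71.749)}
[np.uint8(1), np.uint8(6), np.uint8(7), np.uint8(9), np.uint8(12), np.uint8(13), np.uint8(18), np.uint8(19), np.uint8(21), np.uint8(24), np.uint8(25), np.uint8(27), np.uint8(30)] [[19.0, 30.0], [31.0, 17.0], [-29.0, -46.0], [0.0, -20.0], [41.0, 22.0], [120.0, 35.0], [91.0, 32.0], [113.0, 29.0], [58.0, 25.0], [40.0, 22.0], [59.0, 29.0], [27.0, 13.0], [43.0, 29.0]]
real	1m44.411s
user	1m44.546s
sys	0m0.412s
```

```bash
cat > run5.py <<'E'
from fit import *
from run1 import sig
I=[load('side0.npz'),load('side2.npz')]
ws=(190,232,230,268)
rs,cs=np.mgrid[ws[0]:ws[1],ws[2]:ws[3]]
M=((cs<=246)&(rs<222)&(rs>=193))|((rs>=222)&(cs<=262))
M&=~((rs<197)&(cs<240))
M&=~((rs>=214)&(rs<=219)&(cs>=236)&(cs<=241)); M=M.ravel() # screw
F=list(FACES);fid=lambda b,f:b*6+F.index(f)+1
P={fid(0,'top'):(44,60),fid(0,'yp'):(31,42),fid(0,'xm'):(31,42),fid(1,'top'):(152,46),fid(1,'yp'):(120,36),fid(1,'xm'):(110,30),fid(2,'top'):(85,38),fid(2,'yp'):(58,28),fid(2,'xm'):(35,17)}
names='gx gy yaw us vs xb zc hb sg y1'.split()
x0=np.array([.5378,-.0271,.30,-.2,-1.,53,81,14,.55,53])
sc=np.array([.001,.001,.01,.3,.3,1,1,1,.05,1])
LAM=1.
def mk(D,y1fix,y0):
    def res(z):
        p=x0+z*sc;d=dict(zip(names,p))
        if y1fix: d['y1']=53
        bx=[box(-65,65,-55,55,0,12),box(41,d['xb'],y0,d['y1'],d['zc']-d['hb']/2,d['zc']+d['hb']/2),box(31,41,-33,53,12,115)]
        A,ids=design(I[0],np.array([d['us'],d['vs']]),p[:3],bx,ws,abs(d['sg'])+.05);A=A*M[:,None]
        keep=[(k,i) for k,i in enumerate(ids)]
        full=np.zeros((len(M),18))
        for k,i in keep: full[:,i-1]=A[:,k]
        c0=np.array([P.get(i,(40,20)) for i in range(1,19)],float)
        sol=np.linalg.lstsq(np.vstack([full,LAM*np.eye(18)]),np.vstack([D,LAM*c0]),rcond=None)[0]
        return np.concatenate([(full@sol-D).ravel()/4,LAM*(sol-c0).ravel()/4,[(d['yaw']-.30)/.012,(p[0]-.5378)/.002,(p[1]+.0271)/.002,d['us']/.7,d['vs']/.7,(d['sg']-.55)/.1,(d['y1']-53)/.7]])
    return res
rng=np.random.default_rng(0)
for k in range(2):
    q=I[k];bg=q['img'][205:210,228:238].reshape(-1,3).mean(0)
    D=sig(q,ws,bg[2]/bg[0],bg[1]/bg[0])*M[:,None]*(1 if k==0 else 1/1.06)
    for y0,yf in((40,True),(40,False)):
        res=mk(D,yf,y0);out=[]
        for t in range(3):
            z=rng.normal(0,.6,len(x0));z[6]=[-2,0,2][t]
            jac=lambda z:np.array([(res(z+h*e)-res(z-h*e))/(2*h) for e,h in zip(np.eye(len(z)),[.4]*len(z))]).T
            s=least_squares(res,z,jac=jac,loss='soft_l1',max_nfev=40)
            out.append((s.cost,x0+s.x*sc))
            cov=np.linalg.pinv(s.jac.T@s.jac);print(k,yf,round(s.cost,2),dict(zip(names,[float(v) for v in (x0+s.x*sc).round(3)])),'sd zc',np.sqrt(cov[6,6]).round(2),flush=True)
E
time timeout 570 python3 run5.py
```

```text
0 True 279.82 {'gx': 0.541, 'gy': -0.025, 'yaw': 0.293, 'us': 1.979, 'vs': -1.252, 'xb': 53.136, 'zc': 80.801, 'hb': 14.28, 'sg': 0.567, 'y1': 52.241} sd zc 0.22
0 True 285.89 {'gx': 0.537, 'gy': -0.028, 'yaw': 0.299, 'us': 0.297, 'vs': -1.404, 'xb': 53.269, 'zc': 80.823, 'hb': 14.295, 'sg': 0.583, 'y1': 53.626} sd zc 0.32
0 True 276.38 {'gx': 0.542, 'gy': -0.031, 'yaw': 0.297, 'us': 0.662, 'vs': -0.145, 'xb': 53.161, 'zc': 81.125, 'hb': 14.411, 'sg': 0.569, 'y1': 53.132} sd zc 0.24
0 False 298.58 {'gx': 0.534, 'gy': -0.026, 'yaw': 0.292, 'us': 0.059, 'vs': -2.184, 'xb': 52.866, 'zc': 81.207, 'hb': 13.961, 'sg': 0.572, 'y1': 53.948} sd zc 0.38
0 False 275.26 {'gx': 0.543, 'gy': -0.03, 'yaw': 0.292, 'us': 1.051, 'vs': -0.153, 'xb': 52.705, 'zc': 81.521, 'hb': 14.05, 'sg': 0.565, 'y1': 53.964} sd zc 0.38
0 False 275.92 {'gx': 0.54, 'gy': -0.029, 'yaw': 0.294, 'us': 0.59, 'vs': -0.783, 'xb': 52.854, 'zc': 81.609, 'hb': 14.121, 'sg': 0.565, 'y1': 54.036} sd zc 0.37
1 True 311.09 {'gx': 0.539, 'gy': -0.03, 'yaw': 0.297, 'us': 0.221, 'vs': -0.878, 'xb': 53.293, 'zc': 81.039, 'hb': 14.574, 
[... 192 characters left out ...]
zc 0.19
1 True 312.69 {'gx': 0.54, 'gy': -0.03, 'yaw': 0.293, 'us': 0.378, 'vs': -0.746, 'xb': 53.296, 'zc': 80.78, 'hb': 14.667, 'sg': 0.557, 'y1': 54.013} sd zc 0.24
1 False 315.04 {'gx': 0.539, 'gy': -0.028, 'yaw': 0.293, 'us': 0.572, 'vs': -1.064, 'xb': 53.052, 'zc': 81.14, 'hb': 14.131, 'sg': 0.58, 'y1': 53.545} sd zc 0.33
1 False 310.12 {'gx': 0.54, 'gy': -0.028, 'yaw': 0.297, 'us': 0.845, 'vs': -1.035, 'xb': 52.712, 'zc': 81.711, 'hb': 14.063, 'sg': 0.558, 'y1': 54.211} sd zc 0.36
1 False 314.49 {'gx': 0.538, 'gy': -0.028, 'yaw': 0.292, 'us': 0.378, 'vs': -1.274, 'xb': 52.527, 'zc': 81.728, 'hb': 14.041, 'sg': 0.578, 'y1': 53.968} sd zc 0.34
real	1m46.171s
user	6m47.569s
sys	0m14.467s
```

```bash
python3 - <<'E'
from h import *
A=np.load('side0.npz');B=np.load('side2.npz')
q=dict(intrinsics=A['K'],R=A['R'],t=A['t'])
c,s=np.cos(.295),np.sin(.295)
# rod brightness profile: chroma v=B-0.44R (grey>0, brown~0)
def ch(m): return np.clip(m[...,2]-.46*m[...,0],0,None)
a=ch(A['img']);b=ch(B['img'])*A['img'][205:210,228:238].mean()/B['img'][205:210,228:238].mean()
# columns 231-236: vertical centroid rows 180-196
for col in range(231,241):
    o=[]
    for m in(a,b):
        w=m[180:197,col].copy();w[w<8]=0;o.append((w@np.arange(180,197))/w.sum() if w.sum()>0 else np.nan)
    print(col,np.round(o,2),round(o[0]-o[1],2))
from scipy.ndimage import shift
from scipy.optimize import minimize
def f(p):
    sh=shift(a,(p[0],p[1]),order=3);r=(sh-p[2]*b)[181:191,229:238];return (r**2).sum()
best=min((minimize(f,[-d,0,1],method='Nelder-Mead') for d in(2,2.7,3.3)),key=lambda r:r.fun);print(best.x,best.fun)
X=lambda x,y,z:np.array([.5378+c*x-s*y,-.0271+s*x+c*y,z])
for z0 in(.08,.09,.1):
    print(np.round(np.array(proj(q,X(.09,-.0,z0)))-np.array(proj(q,X(.09,-.0,z0+.0107))),3),np.round(proj(q,X(.095,0,z0)),1))
E
```

```text
231 [181.09 181.11] -0.02
232 [180.41 180.4 ] 0.01
233 [nan nan] nan
234 [nan nan] nan
235 [187.42 184.61] 2.81
236 [187.59 184.91] 2.68
237 [187.95 185.33] 2.62
238 [189.01 186.35] 2.66
239 [189.54 186.71] 2.84
240 [191.24 189.5 ] 1.74
[-2.27839705  0.80149362  0.81034184] 7434.8021225286375
[2.685 0.054] [189.9 233.6]
[2.706 0.054] [187.4 233.5]
[2.728 0.054] [184.8 233.5]
```

Request:
apply_moves(
  series=[
    {"hand": 0, "tx": 0.03, "ty": 0.036, "tz": 0, "twist": 0},
    {"hand": 0, "tx": 0.06, "ty": 0.072, "tz": 0, "twist": 0},
    {"hand": 0, "tx": 0.09, "ty": 0.108, "tz": 0, "twist": 0},
    {"hand": 0, "tx": 0.115, "ty": 0.138, "tz": 0, "twist": 0},
    {"hand": 0, "tx": 0.1245, "ty": 0.15, "tz": 0, "twist": 0},
    {"hand": 0, "tx": 0.1245, "ty": 0.15, "tz": 0, "twist": 0},
    {"hand": 0, "tx": 0.1245, "ty": 0.15, "tz": -0.03, "twist": 0},
  ],
  squeeze=35,
)

```text
time: 13.5
position: [0.54, -0.029, 0.2082]
tool_rot: [-1.548, 0.22, -0.235]
contact_force: [-0.1, -0.9, 0.0]
opening: 0.0855
```

```bash
python3 -c "
from h import *
st()"
```

```text
t 13.5 pos [ 0.54   -0.029   0.2082] yaw -16.63 F [-0.12 -0.91  0.05] M [-0.05 -0.   -0.01] q [-0.2  -0.14  1.84  0.01  1.43  0.09] open 0.0855
```

Request:
apply_moves(
  series=[
    {"hand": 0, "tx": -0.0022, "ty": 0.0012, "tz": -0.025, "twist": 0},
    {"hand": 0, "tx": -0.0022, "ty": 0.0012, "tz": -0.055, "twist": 0},
    {"hand": 0.2, "tx": -0.0022, "ty": 0.0012, "tz": -0.075, "twist": 0},
    {"hand": 0.35, "tx": -0.0022, "ty": 0.0012, "tz": -0.075, "twist": 0},
    {"hand": 0.45, "tx": -0.0022, "ty": 0.0012, "tz": -0.075, "twist": 0},
    {"hand": 1, "tx": -0.0022, "ty": 0.0012, "tz": -0.075, "twist": 0},
    {"hand": 1, "tx": -0.0022, "ty": 0.0012, "tz": -0.075, "twist": 0},
    {"hand": 1, "tx": -0.0022, "ty": 0.0012, "tz": -0.075, "twist": 0},
  ],
  squeeze=35,
)

```text
time: 14.3
position: [0.5372, -0.0283, 0.1353]
tool_rot: [-1.549, 0.222, -0.233]
contact_force: [-7.3, 1.0, 5.1]
opening: 0.0348
```

```bash
python3 -c "
from h import *
st()"
```

```text
t 14.3 pos [ 0.5372 -0.0283  0.1353] yaw -16.63 F [-7.32  0.95  5.09] M [ 0.04  1.27 -0.03] q [-0.2  -0.08  1.91  0.01  1.31  0.09] open 0.0348
```

Turn about +3° (0.4 mm), then release and lift toward the post.

Request:
apply_moves(
  series=[
    {"hand": 1, "tx": 0, "ty": 0, "tz": 0, "twist": 1.5},
    {"hand": 1, "tx": 0, "ty": 0, "tz": 0, "twist": 3},
    {"hand": 1, "tx": 0, "ty": 0, "tz": 0, "twist": 3},
    {"hand": 1, "tx": 0, "ty": 0, "tz": 0, "twist": 3},
  ],
  squeeze=35,
)

```text
time: 14.7
position: [0.5371, -0.0283, 0.1354]
tool_rot: [-1.553, 0.181, -0.192]
contact_force: [-0.6, -0.1, -4.3]
opening: 0.0348
```

```bash
python3 -c "
from h import *
st()"
```

```text
t 14.7 pos [ 0.5371 -0.0283  0.1354] yaw -13.62 F [-0.6  -0.08 -4.33] M [0.03 0.12 0.03] q [-0.2  -0.08  1.91  0.01  1.31  0.04] open 0.0348
```

Request:
apply_moves(
  series=[
    {"hand": 0.4, "tx": 0, "ty": 0, "tz": 0, "twist": 0},
    {"hand": 0.2, "tx": 0, "ty": 0, "tz": 0, "twist": 0},
    {"hand": 0, "tx": 0, "ty": 0, "tz": 0.03, "twist": 0},
    {"hand": 0, "tx": 0, "ty": 0, "tz": 0.07, "twist": 0},
    {"hand": 0, "tx": -0.005, "ty": -0.008, "tz": 0.085, "twist": -8},
    {"hand": 0, "tx": -0.025, "ty": -0.035, "tz": 0.085, "twist": -16},
    {"hand": 0, "tx": -0.0433, "ty": -0.0591, "tz": 0.085, "twist": -23.7},
    {"hand": 0, "tx": -0.0433, "ty": -0.0591, "tz": 0.06, "twist": -23.7},
    {"hand": 0, "tx": -0.0433, "ty": -0.0591, "tz": 0.03, "twist": -23.7},
    {"hand": 0, "tx": -0.0433, "ty": -0.0591, "tz": 0.02, "twist": -23.7},
  ],
  squeeze=35,
)

```text
time: 15.7
position: [0.4926, -0.0874, 0.1534]
tool_rot: [-1.502, 0.505, -0.514]
contact_force: [-0.3, -0.2, -0.8]
opening: 0.0854
```

```bash
python3 look.py l7
```

```text
t 15.7 pos [ 0.4926 -0.0874  0.1534] yaw -37.35 F [-0.34 -0.19 -0.84] M [-0.05  0.06  0.07] q [-0.33 -0.2   1.98  0.01  1.35  0.32] open 0.0854
tcp px [177.4 284.4] [209.9 282.7]
```

View pics/l7.png

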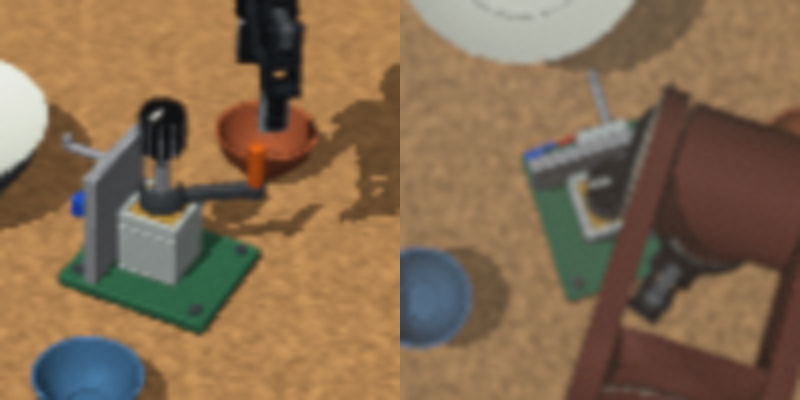

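The lever is still at its loosened angle, with the post at (190,284) in the side view and the gripper above it. Descend and grip.

Request:
apply_moves(
  series=[
    {"hand": 0, "tx": 0.0005, "ty": 0, "tz": -0.02, "twist": 0},
    {"hand": 0, "tx": 0.0005, "ty": 0, "tz": -0.045, "twist": 0},
    {"hand": 0.3, "tx": 0.0005, "ty": 0, "tz": -0.0615, "twist": 0},
    {"hand": 0.5, "tx": 0.0005, "ty": 0, "tz": -0.0615, "twist": 0},
    {"hand": 0.7, "tx": 0.0005, "ty": 0, "tz": -0.0615, "twist": 0},
    {"hand": 1, "tx": 0.0005, "ty": 0, "tz": -0.0615, "twist": 0},
    {"hand": 1, "tx": 0.0005, "ty": 0, "tz": -0.0615, "twist": 0},
    {"hand": 1, "tx": 0.0005, "ty": 0, "tz": -0.0615, "twist": 0},
  ],
  squeeze=40,
)

```text
time: 16.6
position: [0.4949, -0.0876, 0.0948]
tool_rot: [-1.502, 0.502, -0.517]
contact_force: [-0.6, 0.2, 5.4]
opening: 0.0123
```

```bash
cat >> arc.py <<'E'
u=np.array([-np.sin(th),np.cos(th)]);F=s['contact_force'][:2]
print('tangential F on tool (+ccw)',(F@u).round(2),'radial out',(F@np.array([np.cos(th),np.sin(th)])).round(2),'jaw-th',)
E
python3 arc.py -4 10
```

```text
t 16.6 pos [ 0.4949 -0.0876  0.0948] yaw -37.31 F [-0.62  0.25  5.41] M [0.1  0.16 0.04] q [-0.33 -0.12  2.02  0.01  1.23  0.32] open 0.0123
r 0.0742 th -125.39
1 [-0.0043  0.0029] -4.0
2 [-0.0084  0.0062] -8.0
3 [-0.0123  0.0097] -12.0
4 [-0.0157  0.0137] -16.0
5 [-0.0188  0.0179] -20.0
6 [-0.0216  0.0223] -24.0
7 [-0.0241  0.0269] -28.0
8 [-0.0263  0.0316] -32.0
9 [-0.0281  0.0365] -36.0
10 [-0.0296  0.0415] -40.0
tangential F on tool (+ccw) -0.65 radial out 0.16 jaw-th
```

Request:
apply_moves(
  series=[
    {"hand": 1, "tx": -0.0043, "ty": 0.0029, "tz": 0, "twist": -4},
    {"hand": 1, "tx": -0.0084, "ty": 0.0062, "tz": 0, "twist": -8},
    {"hand": 1, "tx": -0.0123, "ty": 0.0097, "tz": 0, "twist": -12},
    {"hand": 1, "tx": -0.0157, "ty": 0.0137, "tz": 0, "twist": -16},
    {"hand": 1, "tx": -0.0188, "ty": 0.0179, "tz": 0, "twist": -20},
  ],
  squeeze=40,
)

```text
time: 17.1
position: [0.4765, -0.0691, 0.0949]
tool_rot: [-1.417, 0.771, -0.79]
contact_force: [3.2, 0.5, -2.0]
opening: 0.0121
```

```bash
python3 arc.py -4 6
```

```text
t 17.1 pos [ 0.4765 -0.0691  0.0949] yaw -57.49 F [ 3.19  0.45 -1.97] M [ 0.36 -0.44  0.06] q [-0.3  -0.18  2.07  0.01  1.24  0.7 ] open 0.0121
r 0.0743 th -145.61
1 [-0.003   0.0043] -4.0
2 [-0.0057  0.0087] -8.0
3 [-0.008   0.0134] -12.0
4 [-0.0099  0.0183] -16.0
5 [-0.0113  0.0233] -20.0
6 [-0.0125  0.0284] -24.0
tangential F on tool (+ccw) 1.43 radial out -2.89 jaw-th
```

Request:
apply_moves(
  series=[
    {"hand": 1, "tx": -0.0028, "ty": 0.0044, "tz": 0, "twist": -4},
    {"hand": 1, "tx": -0.0052, "ty": 0.0088, "tz": 0, "twist": -8},
    {"hand": 1, "tx": -0.0073, "ty": 0.0134, "tz": 0, "twist": -12},
    {"hand": 1, "tx": -0.0092, "ty": 0.0183, "tz": 0, "twist": -16},
  ],
  squeeze=40,
)

```text
time: 17.5
position: [0.4675, -0.0512, 0.095]
tool_rot: [-1.325, 0.983, -1.008]
contact_force: [2.7, -3.8, -2.6]
opening: 0.0126
```

```bash
python3 arc.py -4 6
```

```text
t 17.5 pos [ 0.4675 -0.0512  0.095 ] yaw -73.64 F [ 2.71 -3.77 -2.56] M [-0.41 -0.33  0.11] q [-0.27 -0.21  2.1  -0.    1.24  1.02] open 0.0126
r 0.0743 th -161.07
1 [-0.0017  0.0049] -4.0
2 [-0.0031  0.0099] -8.0
3 [-0.0042  0.015 ] -12.0
4 [-0.0046  0.0203] -16.0
5 [-0.0047  0.0255] -20.0
6 [-0.0044  0.0307] -24.0
tangential F on tool (+ccw) 4.45 radial out -1.33 jaw-th
```

Request:
apply_moves(
  series=[
    {"hand": 1, "tx": -0.0012, "ty": 0.0037, "tz": 0, "twist": -3},
    {"hand": 1, "tx": -0.0023, "ty": 0.0074, "tz": 0, "twist": -6},
  ],
  squeeze=40,
)

```text
time: 17.7
position: [0.4656, -0.0446, 0.095]
tool_rot: [-1.284, 1.06, -1.09]
contact_force: [2.7, -4.6, -3.7]
opening: 0.0127
```

```bash
python3 arc.py -3 4
```

```text
t 17.7 pos [ 0.4656 -0.0446  0.095 ] yaw -79.73 F [ 2.67 -4.61 -3.7 ] M [-0.51 -0.42  0.21] q [-0.25 -0.22  2.11 -0.    1.24  1.14] open 0.0127
r 0.0743 th -166.41
1 [-0.001   0.0038] -3.0
2 [-0.0019  0.0076] -6.0
3 [-0.0025  0.0115] -9.0
4 [-0.0028  0.0154] -12.0
tangential F on tool (+ccw) 5.1 radial out -1.51 jaw-th
```

Request:
apply_moves(
  series=[
    {"hand": 1, "tx": -0.001, "ty": 0.0038, "tz": 0, "twist": -1},
    {"hand": 1, "tx": -0.0018, "ty": 0.0076, "tz": 0, "twist": -3},
    {"hand": 1, "tx": -0.0022, "ty": 0.0115, "tz": 0, "twist": -6},
  ],
  squeeze=40,
)

```text
time: 18.0
position: [0.4639, -0.0351, 0.0951]
tool_rot: [-1.242, 1.135, -1.175]
contact_force: [1.6, -11.2, -5.4]
opening: 0.0123
```

```bash
python3 arc.py -3 4;python3 arc.py -3 1|head -1
```

```text
t 18.0 pos [ 0.4639 -0.0351  0.0951] yaw -85.82 F [  1.63 -11.15  -5.39] M [-1.38 -0.41  0.08] q [-0.23 -0.23  2.11 -0.01  1.24  1.27] open 0.0123
r 0.0743 th -173.81
1 [-0.0006  0.0039] -3.0
2 [-0.0009  0.0078] -6.0
3 [-0.0011  0.0117] -9.0
4 [-0.0008  0.0156] -12.0
tangential F on tool (+ccw) 11.26 radial out -0.41 jaw-th
t 18.0 pos [ 0.4639 -0.0351  0.0951] yaw -85.82 F [  1.63 -11.15  -5.39] M [-1.38 -0.41  0.08] q [-0.23 -0.23  2.11 -0.01  1.24  1.27] open 0.0123
```

Request:
apply_moves(
  series=[
    {"hand": 1, "tx": -0.0003, "ty": 0.002, "tz": 0, "twist": -0.5},
    {"hand": 1, "tx": -0.0005, "ty": 0.0039, "tz": 0, "twist": -2},
  ],
  squeeze=40,
)

```text
time: 18.2
position: [0.4638, -0.033, 0.0951]
tool_rot: [-1.229, 1.158, -1.205]
contact_force: [2.6, -9.3, -3.8]
opening: 0.0124
```

```bash
python3 arc.py -1 4
```

```text
t 18.2 pos [ 0.4638 -0.033   0.0951] yaw -87.85 F [ 2.59 -9.32 -3.78] M [-1.14 -0.3   0.08] q [-0.22 -0.23  2.11 -0.02  1.24  1.32] open 0.0124
r 0.0743 th -175.43
1 [-0.0003  0.0013] -1.0
2 [-0.0007  0.0026] -2.0
3 [-0.001   0.0039] -3.0
4 [-0.001   0.0052] -4.0
tangential F on tool (+ccw) 9.5 radial out -1.84 jaw-th
```

Request:
apply_moves(
  series=[
    {"hand": 1, "tx": -0.0002, "ty": 0.0015, "tz": 0, "twist": 0},
    {"hand": 1, "tx": -0.0003, "ty": 0.003, "tz": 0, "twist": -1},
    {"hand": 1, "tx": -0.0003, "ty": 0.003, "tz": 0, "twist": -1},
    {"hand": 1, "tx": -0.0003, "ty": 0.003, "tz": 0, "twist": -1},
  ],
  squeeze=40,
)

```text
time: 18.6
position: [0.4637, -0.0317, 0.0951]
tool_rot: [-1.223, 1.169, -1.221]
contact_force: [1.3, -8.1, -3.1]
opening: 0.0124
```

```bash
python3 arc.py -1 4
```

```text
t 18.6 pos [ 0.4637 -0.0317  0.0951] yaw -88.84 F [ 1.33 -8.07 -3.13] M [-0.86 -0.19  0.01] q [-0.22 -0.23  2.11 -0.02  1.23  1.34] open 0.0124
r 0.0743 th -176.45
1 [-0.0003  0.0013] -1.0
2 [-0.0006  0.0026] -2.0
3 [-0.0009  0.0039] -3.0
4 [-0.0009  0.0052] -4.0
tangential F on tool (+ccw) 8.14 radial out -0.83 jaw-th
```

Request:
apply_moves(
  series=[
    {"hand": 1, "tx": -0.0002, "ty": 0.002, "tz": 0, "twist": -1},
    {"hand": 1, "tx": -0.0003, "ty": 0.0035, "tz": 0, "twist": -2},
    {"hand": 1, "tx": -0.0003, "ty": 0.005, "tz": 0, "twist": -3},
    {"hand": 1, "tx": -0.0003, "ty": 0.005, "tz": 0, "twist": -3},
    {"hand": 1, "tx": -0.0003, "ty": 0.005, "tz": 0, "twist": -3},
  ],
  squeeze=40,
)

```text
time: 19.1
position: [0.4635, -0.0285, 0.0952]
tool_rot: [-1.202, 1.205, -1.263]
contact_force: [1.9, -9.1, -3.2]
opening: 0.0121
```

```bash
python3 arc.py -1 4
```

```text
t 19.1 pos [ 0.4635 -0.0285  0.0952] yaw -91.83 F [ 1.94 -9.14 -3.22] M [-0.77 -0.13  0.06] q [-0.21 -0.23  2.12 -0.03  1.23  1.4 ] open 0.0121
r 0.0743 th -178.9
1 [-0.0003  0.0013] -1.0
2 [-0.0005  0.0026] -2.0
3 [-0.0007  0.0039] -3.0
4 [-0.0006  0.0052] -4.0
tangential F on tool (+ccw) 9.17 radial out -1.77 jaw-th
```

Request:
apply_moves(
  series=[
    {"hand": 1, "tx": -0.0003, "ty": 0.002, "tz": 0, "twist": -1.5},
    {"hand": 1, "tx": -0.0004, "ty": 0.004, "tz": 0, "twist": -3},
    {"hand": 1, "tx": -0.0004, "ty": 0.006, "tz": 0, "twist": -4},
    {"hand": 1, "tx": -0.0004, "ty": 0.007, "tz": 0, "twist": -4},
    {"hand": 1, "tx": -0.0004, "ty": 0.007, "tz": 0, "twist": -4},
    {"hand": 1, "tx": -0.0004, "ty": 0.007, "tz": 0, "twist": -4},
  ],
  squeeze=40,
)

```text
time: 19.7
position: [0.4636, -0.0236, 0.0952]
tool_rot: [-1.171, 1.252, -1.319]
contact_force: [2.6, -9.9, -4.3]
opening: 0.0126
```

```bash
python3 arc.py -1 6
```

```text
t 19.7 pos [ 0.4636 -0.0236  0.0952] yaw -95.81 F [ 2.61 -9.85 -4.34] M [-0.97 -0.38  0.15] q [-0.19 -0.23  2.12 -0.03  1.23  1.49] open 0.0126
r 0.0743 th 177.33
1 [-0.0002  0.0013] -1.0
2 [-0.0003  0.0026] -2.0
3 [-0.0004  0.0039] -3.0
4 [-0.0003  0.0053] -4.0
5 [-0.0001  0.0065] -5.0
6 [0.0001 0.0078] -6.0
tangential F on tool (+ccw) 9.72 radial out -3.07 jaw-th
```

Request:
apply_moves(
  series=[
    {"hand": 1, "tx": -0.0002, "ty": 0.002, "tz": 0, "twist": 0},
    {"hand": 1, "tx": -0.0001, "ty": 0.004, "tz": 0, "twist": -1},
    {"hand": 1, "tx": 0.0001, "ty": 0.006, "tz": 0, "twist": -2.5},
    {"hand": 1, "tx": 0.0002, "ty": 0.007, "tz": 0, "twist": -2.5},
    {"hand": 1, "tx": 0.0002, "ty": 0.007, "tz": 0, "twist": -2.5},
    {"hand": 1, "tx": 0.0002, "ty": 0.007, "tz": 0, "twist": -2.5},
  ],
  squeeze=40,
)

```text
time: 20.3
position: [0.464, -0.0192, 0.0952]
tool_rot: [-1.153, 1.281, -1.355]
contact_force: [0.9, -11.7, -3.6]
opening: 0.0124
```

```bash
python3 arc.py -1 6
```

```text
t 20.3 pos [ 0.464  -0.0192  0.0952] yaw -98.32 F [  0.89 -11.7   -3.59] M [-1.22 -0.13  0.06] q [-0.18 -0.23  2.11 -0.04  1.23  1.55] open 0.0124
r 0.0742 th 173.9
1 [-0.0001  0.0013] -1.0
2 [-0.0002  0.0026] -2.0
3 [-0.0002  0.004 ] -3.0
4 [-0.      0.0053] -4.0
5 [0.0002 0.0065] -5.0
6 [0.0005 0.0078] -6.0
tangential F on tool (+ccw) 11.54 radial out -2.13 jaw-th
```

```bash
cat > samp.py <<'E'
from h import *
L=[]
for _ in range(8):
    optics.get_image('side');s=manip.get_state();v=s['position'][:2]-AX;th=np.arctan2(v[1],v[0])
    L.append([s['contact_force'][:2]@[-np.sin(th),np.cos(th)],s['ft_torque'][2],np.degrees(th)])
L=np.array(L);print(L.mean(0).round(3),L.std(0).round(3),'total',(L[:,0]+L[:,1]/.075).mean().round(2),s['time'])
E
python3 samp.py; python3 arc.py -1 1|head -2
```

```text
[1.16580e+01 1.70000e-02 1.73897e+02] [0.406 0.02  0.008] total 11.88 20.7
t 20.7 pos [ 0.464  -0.0192  0.0952] yaw -98.32 F [  1.39 -11.78  -3.16] M [-1.21 -0.15 -0.01] q [-0.18 -0.23  2.11 -0.04  1.23  1.55] open 0.0123
r 0.0742 th 173.9
```

Request:
apply_moves(
  series=[
    {"hand": 1, "tx": -0.0002, "ty": 0.002, "tz": 0, "twist": -0.5},
    {"hand": 1, "tx": -0.0001, "ty": 0.004, "tz": 0, "twist": -1.5},
    {"hand": 1, "tx": 0.0002, "ty": 0.0055, "tz": 0, "twist": -3},
    {"hand": 1, "tx": 0.0003, "ty": 0.0065, "tz": 0, "twist": -3.3},
    {"hand": 1, "tx": 0.0003, "ty": 0.007, "tz": 0, "twist": -3.3},
    {"hand": 1, "tx": 0.0003, "ty": 0.007, "tz": 0, "twist": -3.3},
    {"hand": 1, "tx": 0.0003, "ty": 0.007, "tz": 0, "twist": -3.3},
  ],
  squeeze=40,
)

```text
time: 21.4
position: [0.4645, -0.0153, 0.0953]
tool_rot: [-1.128, 1.318, -1.403]
contact_force: [1.1, -13.7, -4.3]
opening: 0.0128
```

```bash
python3 samp.py; python3 arc.py -1 6
```

```text
[1.37050e+01 6.40000e-02 1.70893e+02] [0.605 0.017 0.008] total 14.56 21.8
t 21.8 pos [ 0.4645 -0.0153  0.0953] yaw -101.62 F [  0.53 -13.14  -2.41] M [-1.46 -0.28  0.09] q [-0.16 -0.23  2.11 -0.05  1.24  1.62] open 0.0124
r 0.0742 th 170.89
1 [-0.      0.0013] -1.0
2 [-0.      0.0026] -2.0
3 [-0.     0.004] -3.0
4 [0.0003 0.0053] -4.0
5 [0.0006 0.0065] -5.0
6 [0.0009 0.0078] -6.0
tangential F on tool (+ccw) 12.89 radial out -2.6 jaw-th
```

Request:
apply_moves(
  series=[
    {"hand": 1, "tx": 0, "ty": 0.001, "tz": 0, "twist": 0.3},
    {"hand": 1, "tx": 0, "ty": 0.002, "tz": 0, "twist": 0.3},
    {"hand": 1, "tx": 0.0001, "ty": 0.0027, "tz": 0, "twist": 0.3},
    {"hand": 1, "tx": 0.0001, "ty": 0.0032, "tz": 0, "twist": 0.3},
    {"hand": 1, "tx": 0.0001, "ty": 0.0034, "tz": 0, "twist": 0.3},
    {"hand": 1, "tx": 0.0001, "ty": 0.0034, "tz": 0, "twist": 0.3},
    {"hand": 1, "tx": 0.0001, "ty": 0.0034, "tz": 0, "twist": 0.3},
  ],
  squeeze=40,
)

```text
time: 22.5
position: [0.4646, -0.0152, 0.0953]
tool_rot: [-1.135, 1.31, -1.405]
contact_force: [0.4, -14.2, -3.2]
opening: 0.0123
```

```bash
python3 samp.py; python3 arc.py -1 1|head -2
```

```text
[1.47160e+01 1.60000e-02 1.70806e+02] [0.427 0.02  0.007] total 14.93 22.9
t 22.9 pos [ 0.4646 -0.0153  0.0953] yaw -101.34 F [  0.05 -14.96  -3.33] M [-1.52 -0.1   0.  ] q [-0.16 -0.23  2.11 -0.06  1.23  1.63] open 0.0129
r 0.0742 th 170.82
```

Request:
apply_moves(
  series=[
    {"hand": 1, "tx": 0, "ty": 0.0015, "tz": 0, "twist": 0},
    {"hand": 1, "tx": 0, "ty": 0.003, "tz": 0, "twist": 0},
    {"hand": 1, "tx": 0.0001, "ty": 0.0034, "tz": 0, "twist": 0},
    {"hand": 1, "tx": 0.0001, "ty": 0.0036, "tz": 0, "twist": 0},
    {"hand": 1, "tx": 0.0001, "ty": 0.0036, "tz": 0, "twist": 0},
    {"hand": 1, "tx": 0.0001, "ty": 0.0036, "tz": 0, "twist": 0},
    {"hand": 1, "tx": 0.0001, "ty": 0.0036, "tz": 0, "twist": 0},
  ],
  squeeze=40,
)

```text
time: 23.6
position: [0.4646, -0.015, 0.0953]
tool_rot: [-1.14, 1.306, -1.411]
contact_force: [0.8, -16.0, -2.6]
opening: 0.0124
```

```bash
python3 samp.py; python3 arc.py -1 1|head -2
```

```text
[1.50530e+01 1.10000e-02 1.70613e+02] [0.493 0.022 0.008] total 15.2 24.0
t 24.0 pos [ 0.4646 -0.015   0.0953] yaw -101.36 F [ -0.64 -14.87  -2.58] M [-1.51 -0.07  0.04] q [-0.16 -0.23  2.11 -0.07  1.23  1.63] open 0.0122
r 0.0742 th 170.61
```

Request:
apply_moves(
  series=[
    {"hand": 1, "tx": 0, "ty": 0, "tz": 0, "twist": 0},
    {"hand": 1, "tx": 0, "ty": 0, "tz": 0, "twist": 0},
    {"hand": 0.7, "tx": 0, "ty": 0, "tz": 0, "twist": 0},
    {"hand": 0.5, "tx": 0, "ty": 0, "tz": 0, "twist": 0},
    {"hand": 0.3, "tx": 0, "ty": 0, "tz": 0.005, "twist": 0},
    {"hand": 0.2, "tx": 0, "ty": 0, "tz": 0.035, "twist": 0},
    {"hand": 0, "tx": 0, "ty": 0, "tz": 0.075, "twist": 0},
    {"hand": 0, "tx": 0, "ty": 0, "tz": 0.115, "twist": 0},
    {"hand": 0, "tx": -0.02, "ty": -0.03, "tz": 0.14, "twist": 0},
    {"hand": 0, "tx": -0.03, "ty": -0.07, "tz": 0.14, "twist": 0},
  ],
  squeeze=40,
)

```text
time: 25.0
position: [0.4365, -0.0851, 0.2415]
tool_rot: [-1.136, 1.295, -1.414]
contact_force: [1.7, -1.0, 0.9]
opening: 0.0855
```

Request:
apply_moves(
  series=[
    {"hand": 0, "tx": -0.01, "ty": -0.045, "tz": 0, "twist": 0},
    {"hand": 0, "tx": -0.02, "ty": -0.09, "tz": 0, "twist": 0},
    {"hand": 0, "tx": -0.03, "ty": -0.13, "tz": 0, "twist": 0},
    {"hand": 0, "tx": -0.03, "ty": -0.13, "tz": 0, "twist": 0},
  ],
)

```text
time: 25.4
position: [0.4053, -0.2186, 0.2422]
tool_rot: [-1.134, 1.298, -1.42]
contact_force: [0.3, 1.1, 0.4]
opening: 0.0856
```

```bash
python3 look.py l8; python3 - <<'E'
from h import *
for n in('side','top'):
    L=[optics.get_image(n) for _ in range(6)]
    np.savez(f'{n}3.npz',img=np.mean([l['img'] for l in L],0,dtype=float),K=L[0]['intrinsics'],R=L[0]['R'],t=L[0]['t'])
    save(L[0],n+'_end.png')
b=np.load('top3.npz')
m=b['img'];w=np.clip(m[...,0]-m[...,2]-60,0,None)
print('post px',[(r,c) for r,c in np.argwhere((m[...,0]-m[...,2]>95)) if 195<r<225 and 235<c<290][:30])
c=m[178:194,236:266];cv2.imwrite('pics/cmp3.png',cv2.resize(np.clip(c[...,::-1]*1.3,0,255).astype(np.uint8),None,fx=18,fy=18,interpolation=cv2.INTER_NEAREST))
E
```

```text
t 25.4 pos [ 0.4053 -0.2186  0.2422] yaw -101.49 F [0.26 1.09 0.44] M [ 0.02  0.03 -0.01] q [-0.63 -0.41  2.   -0.04  1.49  1.14] open 0.0856
tcp px [148.2 335.7] [237.3 333.5]
post px [(np.int64(220), np.int64(261)), (np.int64(220), np.int64(262)), (np.int64(220), np.int64(263)), (np.int64(221), np.int64(261)), (np.int64(221), np.int64(262)), (np.int64(221), np.int64(263)), (np.int64(221), np.int64(264)), (np.int64(222), np.int64(261)), (np.int64(222), np.int64(262)), (np.int64(222), np.int64(263)), (np.int64(222), np.int64(264)), (np.int64(223), np.int64(261)), (np.int64(223), np.int64(262)), (np.int64(223), np.int64(263))]
```

View pics/l8.png

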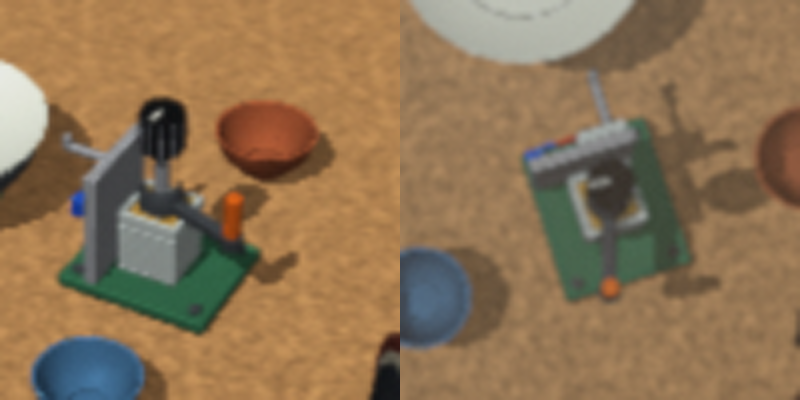

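View pics/cmp3.png

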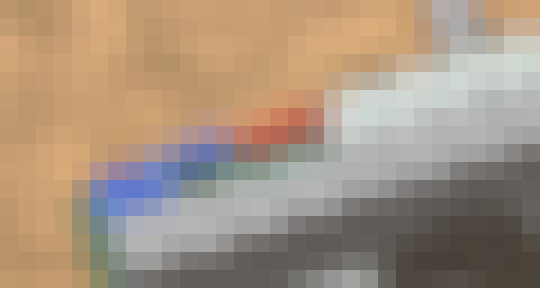

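```bash
python3 - <<'E'
from h import *
A=np.load('side0.npz')
def ch(m): return np.clip(m[...,2]-.46*m[...,0],0,None)
for n in(2,3):
    B=np.load(f'side{n}.npz');d=[]
    for col in range(235,240):
        o=[]
        for m in(A['img'],B['img']):
            w=ch(m)[180:197,col].copy();w[w<8]=0;o.append((w@np.arange(180,197))/w.sum())
        d.append(o[0]-o[1])
    print(n,np.round(d,2),np.mean(d).round(3),'mm',(np.mean(d)/.2525).round(2))
T=np.load('top3.npz');p=dict(intrinsics=T['K'],R=T['R'],t=T['t'])
for th in(153.5,168,170.6,173): print(th,np.round(proj(p,np.r_[AX+.075*np.array([np.cos(np.radians(th)),np.sin(np.radians(th))]),.118]),1))
m=T['img'];w=np.clip(m[...,0]-m[...,2]-60,0,None);w=w*((np.mgrid[:384,:512][0]>215)&(np.mgrid[:384,:512][0]<228)&(np.mgrid[:384,:512][1]>256)&(np.mgrid[:384,:512][1]<269))
print((w.sum(1)@np.arange(384))/w.sum(),(w.sum(0)@np.arange(512))/w.sum())
E
```

```text
2 [2.62 2.68 2.62 2.66 2.84] 2.682 mm 10.62
3 [2.82 2.72 2.7  2.78 2.92] 2.789 mm 11.05
153.5 [219.  251.1]
168 [221.  257.1]
170.6 [221.2 258.2]
173 [221.3 259.2]
222.52919312374166 262.54251200247796
```

```bash
python3 - <<'E'
from h import *
for n in (0,2,3):
  for cam in('top','side'):
    T=np.load(f'{cam}{n}.npz');p=dict(intrinsics=T['K'],R=T['R'],t=T['t']);m=T['img']
    R,C=np.mgrid[:384,:512]
    s=m[...,0]-m[...,2]
    if cam=='top': sel=(R>195)&(R<228)&(C>245)&(C<285); 
    else: sel=(R>180)&(R<220)&(C>262)&(C<292)
    # orange: r/g high & saturated
    sat=np.clip(m[...,0]-1.62*m[...,1]-5,0,None)*sel*(m[...,2]<75)
    if cam=='side': sat=np.clip(m[...,0]-2.1*m[...,1]-5,0,None)*sel*(m[...,0]>140)
    obs=np.array([(sat.sum(1)@np.arange(384)),(sat.sum(0)@np.arange(512))])/sat.sum()
    best=None
    for th in np.arange(140,250,.5):
        z=.112 if cam=='top' else .100
        q=np.array(proj(p,np.r_[AX+.075*np.array([np.cos(np.radians(th)),np.sin(np.radians(th))]),z]))
        e=np.hypot(*(q-obs))
        if best is None or e<best[0]: best=(e,th,q)
    print(n,cam,obs.round(1),'th',best[1],'err px',best[0].round(2))
E
python3 look.py l9
```

```text
0 top [219.2 251.7] th 154.5 err px 0.24
0 side [204.  268.4] th 156.0 err px 3.8
2 top [211.2 281.8] th 234.5 err px 0.09
2 side [190.6 283.4] th 237.0 err px 0.17
3 top [221.5 262.2] th 180.0 err px 0.09
3 side [203.5 277.6] th 181.0 err px 0.63
t 26.1 pos [ 0.4066 -0.2149  0.2415] yaw -101.12 F [ 0.37  0.42 -0.4 ] M [ 0.06  0.   -0.06] q [-0.62 -0.41  2.   -0.04  1.49  1.14] open 0.0857
tcp px [148.4 335.6] [237.2 333.4]
```

```bash
python3 - <<'E'
import numpy as np,cv2
o=[]
for n in(0,2,3):
    for cam,w in(('side',(185,225,250,300)),('top',(185,230,240,290))):
        m=np.load(f'{cam}{n}.npz')['img'][w[0]:w[1],w[2]:w[3],::-1];o.append(cv2.resize(np.clip(m*1.2,0,255).astype(np.uint8),(250,225),interpolation=cv2.INTER_NEAREST))
cv2.imwrite('pics/post.png',np.vstack([np.hstack(o[0::2]),np.hstack(o[1::2])]))
E
```

```text
(no output)
```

View pics/post.png

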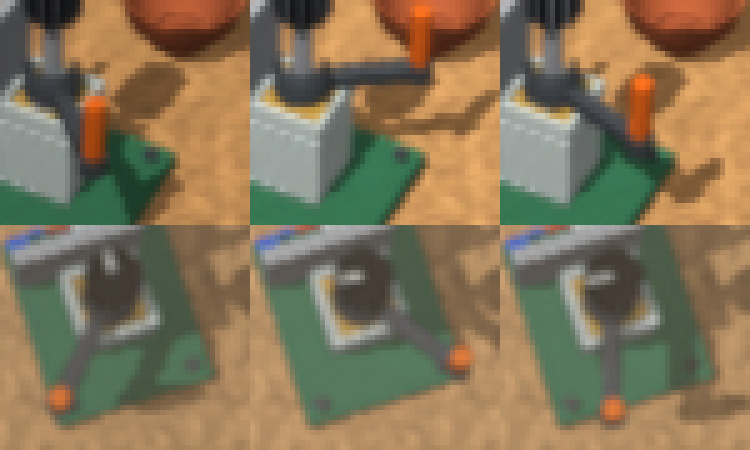

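The top and side views agree that the lever stands at ~180°, while the TCP was at 170.6° when I let go. Either the fingers sagged sideways under the push, which would leave the nut tight at 180°, or the lever moved back on release. I'll regrip and check the force with a picture taken under load.

Request:
apply_moves(
  series=[
    {"hand": 0, "tx": 0.014, "ty": 0.045, "tz": 0, "twist": 3},
    {"hand": 0, "tx": 0.028, "ty": 0.09, "tz": 0, "twist": 6},
    {"hand": 0, "tx": 0.042, "ty": 0.14, "tz": 0, "twist": 9},
    {"hand": 0, "tx": 0.056, "ty": 0.187, "tz": 0, "twist": 9},
    {"hand": 0, "tx": 0.0562, "ty": 0.1874, "tz": 0, "twist": 9},
    {"hand": 0, "tx": 0.0562, "ty": 0.1874, "tz": -0.04, "twist": 9},
    {"hand": 0, "tx": 0.0562, "ty": 0.1874, "tz": -0.08, "twist": 9},
    {"hand": 0, "tx": 0.0562, "ty": 0.1874, "tz": -0.085, "twist": 9},
    {"hand": 0, "tx": 0.0562, "ty": 0.1874, "tz": -0.085, "twist": 9},
  ],
  squeeze=40,
)

```text
time: 27.1
position: [0.4618, -0.028, 0.1555]
tool_rot: [-1.212, 1.181, -1.298]
contact_force: [0.5, -0.2, 0.1]
opening: 0.0855
```

```bash
python3 arc.py -1 1
```

```text
t 27.1 pos [ 0.4618 -0.028   0.1555] yaw -92.17 F [ 0.55 -0.16  0.12] M [ 0.09 -0.02 -0.03] q [-0.19 -0.32  2.08 -0.06  1.34  1.43] open 0.0855
r 0.076 th -179.35
1 [0.0003 0.0013] -1.0
tangential F on tool (+ccw) 0.17 radial out -0.55 jaw-th
```

Request:
apply_moves(
  series=[
    {"hand": 0, "tx": 0.001, "ty": 0.0005, "tz": -0.025, "twist": 0},
    {"hand": 0, "tx": 0.001, "ty": 0.0005, "tz": -0.05, "twist": 0},
    {"hand": 0.3, "tx": 0.001, "ty": 0.0005, "tz": -0.0625, "twist": 0},
    {"hand": 0.5, "tx": 0.001, "ty": 0.0005, "tz": -0.0625, "twist": 0},
    {"hand": 0.6, "tx": 0.001, "ty": 0.0005, "tz": -0.0625, "twist": 0},
    {"hand": 0.7, "tx": 0.001, "ty": 0.0005, "tz": -0.0625, "twist": 0},
  ],
  squeeze=40,
)

```text
time: 27.7
position: [0.4643, -0.0279, 0.0952]
tool_rot: [-1.21, 1.179, -1.3]
contact_force: [0.2, -0.4, -0.0]
opening: 0.0285
```

```bash
python3 arc.py -1 1; python3 look.py l10;python3 -c "
from h import *
s=st();print(Ro.from_rotvec(s['tool_rot']).as_matrix()[:,1])"
```

```text
t 27.7 pos [ 0.4643 -0.0279  0.0952] yaw -92.19 F [ 0.25 -0.45 -0.02] M [0.03 0.07 0.01] q [-0.19 -0.24  2.13 -0.06  1.21  1.44] open 0.0285
r 0.0735 th -179.41
1 [-0.0005  0.0013] -1.0
tangential F on tool (+ccw) 0.45 radial out -0.24 jaw-th
t 27.7 pos [ 0.4643 -0.0279  0.0952] yaw -92.19 F [ 0.25 -0.45 -0.02] M [0.03 0.07 0.01] q [-0.19 -0.24  2.13 -0.06  1.21  1.44] open 0.0285
tcp px [205.3 277.5] [221.8 262.1]
t 27.8 pos [ 0.4639 -0.0277  0.0946] yaw -92.18 F [ 0.36 -0.22  0.2 ] M [ 0.04 -0.   -0.02] q [-0.19 -0.24  2.13 -0.06  1.21  1.44] open 0.0254
[ 0.03497742 -0.0630026  -0.99740025]
```

View pics/l10.png

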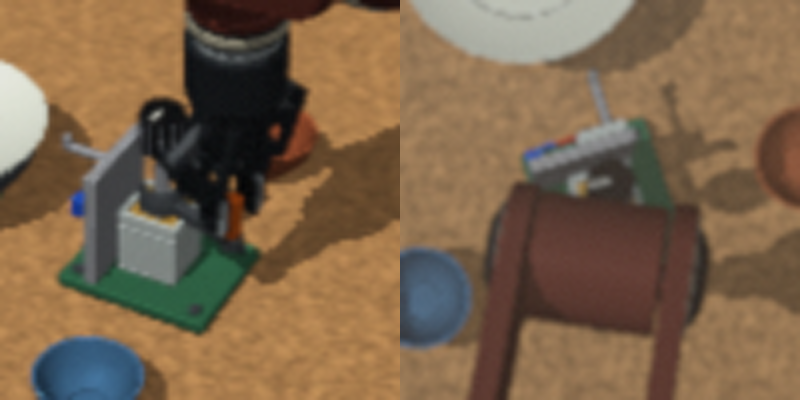

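Request:
apply_moves(
  series=[
    {"hand": 1, "tx": -0.0008, "ty": 0, "tz": -0.002, "twist": 0},
    {"hand": 1, "tx": -0.0008, "ty": 0, "tz": -0.002, "twist": 0},
    {"hand": 1, "tx": -0.0008, "ty": 0, "tz": -0.002, "twist": 0},
    {"hand": 1, "tx": -0.0008, "ty": 0, "tz": -0.002, "twist": 0},
  ],
  squeeze=40,
)

```text
time: 28.2
position: [0.4638, -0.0278, 0.094]
tool_rot: [-1.209, 1.178, -1.3]
contact_force: [-1.6, 0.0, 5.2]
opening: 0.013
```

```bash
python3 arc.py -1 1
```

```text
t 28.2 pos [ 0.4638 -0.0278  0.094 ] yaw -92.2 F [-1.6   0.02  5.2 ] M [ 0.42  0.27 -0.01] q [-0.19 -0.24  2.13 -0.06  1.21  1.44] open 0.013
r 0.074 th -179.5
1 [-0.0003  0.0013] -1.0
tangential F on tool (+ccw) -0.04 radial out 1.6 jaw-th
```

Request:
apply_moves(
  series=[
    {"hand": 1, "tx": 0, "ty": 0.0005, "tz": 0, "twist": 0},
    {"hand": 1, "tx": 0, "ty": 0.001, "tz": 0, "twist": 0},
    {"hand": 1, "tx": 0, "ty": 0.0015, "tz": 0, "twist": 0},
    {"hand": 1, "tx": 0, "ty": 0.002, "tz": 0, "twist": 0},
    {"hand": 1, "tx": 0, "ty": 0.002, "tz": 0, "twist": 0},
  ],
  squeeze=40,
)

```text
time: 28.7
position: [0.4639, -0.0261, 0.0941]
tool_rot: [-1.209, 1.178, -1.301]
contact_force: [-0.9, -5.6, 0.9]
opening: 0.0126
```

```bash
python3 arc.py -1 1
```

```text
t 28.7 pos [ 0.4639 -0.0261  0.0941] yaw -92.21 F [-0.94 -5.58  0.92] M [-0.25  0.05 -0.15] q [-0.18 -0.24  2.13 -0.06  1.21  1.45] open 0.0126
r 0.0739 th 179.24
1 [-0.0003  0.0013] -1.0
tangential F on tool (+ccw) 5.59 radial out 0.87 jaw-th
```

Request:
apply_moves(
  series=[
    {"hand": 1, "tx": 0, "ty": 0.0007, "tz": 0, "twist": 0},
    {"hand": 1, "tx": 0, "ty": 0.0014, "tz": 0, "twist": 0.3},
    {"hand": 1, "tx": 0, "ty": 0.002, "tz": 0, "twist": 0.5},
    {"hand": 1, "tx": 0, "ty": 0.0025, "tz": 0, "twist": 0.5},
    {"hand": 1, "tx": 0, "ty": 0.0025, "tz": 0, "twist": 0.5},
  ],
  squeeze=40,
)

```text
time: 29.2
position: [0.4639, -0.0244, 0.0941]
tool_rot: [-1.214, 1.171, -1.296]
contact_force: [-1.1, -7.2, 1.0]
opening: 0.0126
```

```bash
python3 arc.py -1 1
```

```text
t 29.2 pos [ 0.4639 -0.0244  0.0941] yaw -91.75 F [-1.11 -7.17  1.02] M [-0.5  -0.05 -0.31] q [-0.18 -0.24  2.13 -0.06  1.21  1.44] open 0.0126
r 0.0739 th 177.91
1 [-0.0003  0.0013] -1.0
tangential F on tool (+ccw) 7.21 radial out 0.85 jaw-th
```

```bash
python3 look.py l11; python3 - <<'E'
from h import *
L=np.mean([optics.get_image('side')['img'] for _ in range(3)],0)
np.save('side_h1.npy',L)
s3=np.load('side3.npz')['img']
for m in(s3,L):
    s=np.clip(m[...,0]-2.1*m[...,1]-5,0,None)*(m[...,0]>110)
    for r in range(198,214,2): print(r,[(c,int(s[r,c])) for c in range(268,290) if s[r,c]>10])
    print()
o=[cv2.resize(m[185:225,255:300,::-1],None,fx=8,fy=8,interpolation=cv2.INTER_NEAREST) for m in(s3,L)]
cv2.imwrite('pics/h1.png',np.clip(np.hstack(o)*1.3,0,255).astype(np.uint8))
E
```

```text
t 29.2 pos [ 0.4639 -0.0244  0.0941] yaw -91.75 F [-1.11 -7.17  1.02] M [-0.5  -0.05 -0.31] q [-0.18 -0.24  2.13 -0.06  1.21  1.44] open 0.0126
tcp px [205.9 276.7] [221.8 261.1]
198 []
200 []
202 [(278, 10)]
204 []
206 []
208 []
210 []
212 []

198 []
200 []
202 []
204 []
206 []
208 []
210 []
212 []
```

View pics/h1.png

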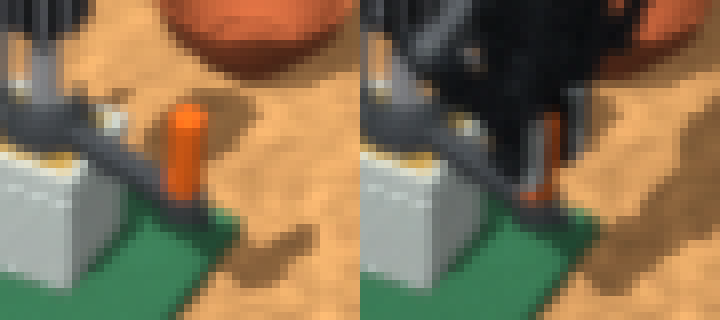

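```bash
python3 - <<'E'
import numpy as np
a=np.load('side3.npz')['img'];b=np.load('side_h1.npy')
print('exp',a[225:228,250:262].mean(),b[225:228,250:262].mean())
for r in range(207,215):
    print(r,'A',' '.join('%3d/%3d'%(a[r,c,0],a[r,c,1]) for c in range(270,288)));print('    B',' '.join('%3d/%3d'%(b[r,c,0],b[r,c,1]) for c in range(270,288)))
E
```

```text
exp 70.3425925925926 68.04320987654322
207 A  48/ 52  43/ 46  50/ 53  58/ 62  67/ 64 108/ 67 157/ 71 152/ 65 142/ 61 129/ 61 143/ 91 176/129 176/130 170/124 168/122 163/119 159/117 165/120
    B  43/ 46  47/ 50  49/ 52  37/ 39  33/ 34  58/ 61  84/ 87  76/ 69  83/ 50 126/ 81 169/123 177/130 171/125 165/120 163/118 158/116 155/113 160/116
208 A  56/ 67  36/ 46  39/ 44  47/ 49  58/ 56  97/ 62 144/ 65 149/ 64 139/ 59 116/ 55 119/ 80 165/123 182/134 178/130 170/125 165/120 162/119 165/121
    B  48/ 52  39/ 43  43/ 46  48/ 51  60/ 59  80/ 73  93/ 84  83/ 55  91/ 46 108/ 69 152/111 177/131 178/131 173/127 165/121 160/116 157/115 160/117
209 A  51/ 69  30/ 53  30/ 45  38/ 46  45/ 47  68/ 54 106/ 62 131/ 63 126/ 59  87/ 54  98/ 77 155/116 185/138 186/138 179/132 168/123 164/120 170/125
    B  48/ 62  31/ 45  35/ 43  42/ 46  61/ 53  99/ 61 123/ 65  93/ 45  86/ 42  86/ 58 132/ 98 174/129 182/135 181/134 175/129 163/120 158/116 165/121
210 A  49/ 69  30/ 58  27/ 55  28/ 50  33/ 43  45/ 45  60/ 50  72/ 54  70/ 53  54/ 48  69/ 60 119/ 97 158/123 179/134 178/132 173/127 169/124 175/128
    B  48/ 
[... 638 characters left out ...]
/ 42  39/ 42  37/ 41  34/ 37  31/ 35  33/ 40  40/ 62  46/ 84  54/ 73  88/ 83 136/106 155/114 123/ 88
213 A  34/ 56  30/ 61  35/ 76  45/ 94  40/ 84  32/ 64  31/ 59  31/ 54  31/ 51  28/ 45  27/ 42  29/ 52  32/ 65  36/ 68  64/ 74 129/100 178/131 179/131
    B  32/ 53  28/ 58  34/ 73  42/ 90  39/ 78  35/ 58  35/ 52  31/ 47  29/ 45  26/ 43  26/ 42  29/ 51  29/ 61  31/ 56  56/ 61  98/ 77 114/ 83 104/ 74
214 A  30/ 60  34/ 73  44/ 94  47/100  46/ 98  45/ 93  40/ 84  30/ 64  29/ 59  26/ 55  27/ 54  27/ 55  27/ 57  30/ 55  57/ 59 115/ 87 162/118 172/125
    B  28/ 57  33/ 71  43/ 91  45/ 96  45/ 95  43/ 89  39/ 80  30/ 60  28/ 57  25/ 52  26/ 52  25/ 53  27/ 55  29/ 53  49/ 52  82/ 64  95/ 69  97/ 70
```

Request:
apply_moves(
  series=[
    {"hand": 1, "tx": 0, "ty": 0.0005, "tz": 0, "twist": -1.5},
    {"hand": 1, "tx": -0.0001, "ty": 0.001, "tz": 0, "twist": -3},
    {"hand": 1, "tx": -0.0001, "ty": 0.0015, "tz": 0, "twist": -3.5},
    {"hand": 1, "tx": -0.0001, "ty": 0.0015, "tz": 0, "twist": -3.5},
  ],
  squeeze=40,
)

```text
time: 29.85
position: [0.464, -0.0229, 0.0941]
tool_rot: [-1.186, 1.216, -1.342]
contact_force: [-0.1, -4.1, 0.4]
opening: 0.0126
```

```bash
python3 samp.py;python3 arc.py -1 1|head -2
```

```text
[ 3.98700e+00 -8.40000e-02  1.76744e+02] [0.349 0.016 0.006] total 2.87 30.25
t 30.25 pos [ 0.4639 -0.0229  0.0941] yaw -95.24 F [ 1.42 -3.64 -0.61] M [-0.04 -0.18 -0.07] q [-0.17 -0.24  2.13 -0.06  1.21  1.51] open 0.0127
r 0.074 th 176.74
```

Request:
apply_moves(
  series=[
    {"hand": 1, "tx": 0, "ty": 0.001, "tz": 0, "twist": -1},
    {"hand": 1, "tx": 0, "ty": 0.002, "tz": 0, "twist": -2},
    {"hand": 1, "tx": 0.0001, "ty": 0.003, "tz": 0, "twist": -3},
    {"hand": 1, "tx": 0.0002, "ty": 0.004, "tz": 0, "twist": -3.5},
    {"hand": 1, "tx": 0.0002, "ty": 0.004, "tz": 0, "twist": -3.5},
  ],
  squeeze=40,
)

```text
time: 30.75
position: [0.4643, -0.0188, 0.0941]
tool_rot: [-1.157, 1.261, -1.387]
contact_force: [2.9, -4.5, -0.3]
opening: 0.0124
```

```bash
python3 samp.py;python3 arc.py -1 1|head -2
```

```text
[ 3.19700e+00 -1.20000e-02  1.73583e+02] [0.572 0.034 0.011] total 3.04 31.15
t 31.15 pos [ 0.4643 -0.0188  0.0941] yaw -98.74 F [ 3.04 -2.35 -1.54] M [ 0.05 -0.49 -0.01] q [-0.16 -0.24  2.12 -0.07  1.22  1.58] open 0.0128
r 0.074 th 173.59
```

```bash
python3 - <<'E'
from h import *
L=np.mean([optics.get_image('side')['img'] for _ in range(2)],0)
np.save('side_h2.npy',L)
s3=np.load('side3.npz')['img'];h1=np.load('side_h1.npy')
o=[cv2.resize(m[180:225,255:290,::-1],None,fx=7.5,fy=7.5,interpolation=cv2.INTER_NEAREST) for m in(s3,h1,L)]
cv2.imwrite('pics/h2.png',np.clip(np.hstack(o)*1.3,0,255).astype(np.uint8))
st()
E
```

```text
t 31.25 pos [ 0.4643 -0.0189  0.0941] yaw -98.74 F [ 2.88 -2.86 -0.53] M [ 0.11 -0.52  0.02] q [-0.16 -0.24  2.12 -0.07  1.22  1.58] open 0.0128
```

View pics/h2.png

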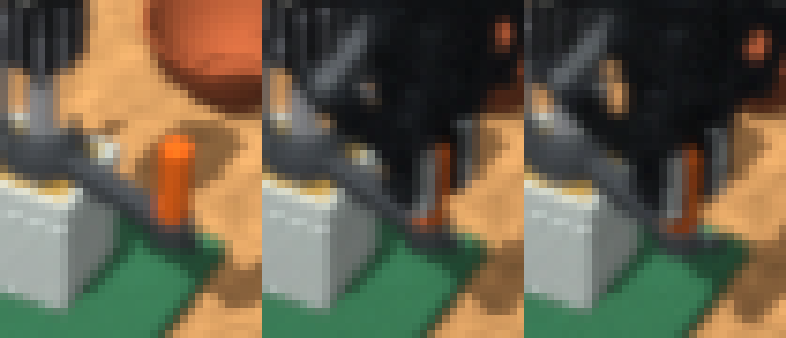

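Request:
apply_moves(
  series=[
    {"hand": 1, "tx": 0.0001, "ty": 0.0015, "tz": 0, "twist": -1},
    {"hand": 1, "tx": 0.0003, "ty": 0.003, "tz": 0, "twist": -2},
    {"hand": 1, "tx": 0.0005, "ty": 0.0045, "tz": 0, "twist": -3.3},
    {"hand": 1, "tx": 0.0006, "ty": 0.0055, "tz": 0, "twist": -4.3},
    {"hand": 1, "tx": 0.0006, "ty": 0.0055, "tz": 0, "twist": -4.3},
  ],
  squeeze=40,
)

```text
time: 31.75
position: [0.4647, -0.0155, 0.0942]
tool_rot: [-1.124, 1.313, -1.445]
contact_force: [1.8, -12.6, -0.8]
opening: 0.013
```

```bash
python3 samp.py;python3 arc.py -1 1|head -2
```

```text
[1.13340e+01 9.50000e-02 1.70938e+02] [0.472 0.027 0.009] total 12.6 32.15
t 32.15 pos [ 0.4647 -0.0154  0.0942] yaw -103.03 F [  1.51 -11.46  -1.6 ] M [-1.13 -0.34  0.14] q [-0.15 -0.23  2.12 -0.08  1.22  1.67] open 0.0124
r 0.074 th 170.93
```

Request:
apply_moves(
  series=[
    {"hand": 1, "tx": 0, "ty": 0.0015, "tz": 0, "twist": 0.3},
    {"hand": 1, "tx": 0.0001, "ty": 0.0027, "tz": 0, "twist": 0.6},
    {"hand": 1, "tx": 0.0001, "ty": 0.0032, "tz": 0, "twist": 0.6},
    {"hand": 1, "tx": 0.0001, "ty": 0.0034, "tz": 0, "twist": 0.6},
    {"hand": 1, "tx": 0.0001, "ty": 0.0034, "tz": 0, "twist": 0.6},
  ],
  squeeze=40,
)

```text
time: 32.65
position: [0.4648, -0.0149, 0.0942]
tool_rot: [-1.134, 1.302, -1.443]
contact_force: [2.8, -14.1, -2.8]
opening: 0.0129
```

```bash
python3 samp.py;python3 arc.py -1 1|head -2
```

```text
[1.45110e+01 2.10000e-02 1.70534e+02] [0.472 0.025 0.01 ] total 14.79 33.05
t 33.05 pos [ 0.4648 -0.0149  0.0942] yaw -102.43 F [  2.72 -15.04  -3.15] M [-1.62 -0.48  0.07] q [-0.14 -0.23  2.12 -0.08  1.22  1.67] open 0.0131
r 0.074 th 170.54
```

Request:
apply_moves(
  series=[
    {"hand": 1, "tx": 0, "ty": 0, "tz": 0, "twist": 0},
    {"hand": 1, "tx": 0, "ty": 0, "tz": 0, "twist": 0},
  ],
)

```text
time: 33.25
position: [0.4646, -0.0162, 0.0942]
tool_rot: [-1.136, 1.301, -1.445]
contact_force: [2.0, -8.8, -0.6]
opening: 0.0125
```

```bash
python3 arc.py -1 1; python3 samp.py; python3 - <<'E'
from h import *
np.save('side_h3.npy',optics.get_image('side')['img'])
E
```

```text
t 33.25 pos [ 0.4646 -0.0162  0.0942] yaw -102.43 F [ 2.02 -8.83 -0.6 ] M [-0.55 -0.3   0.15] q [-0.15 -0.23  2.12 -0.09  1.22  1.67] open 0.0125
r 0.074 th 171.5
1 [-0.0001  0.0013] -1.0
tangential F on tool (+ccw) 8.43 radial out -3.3 jaw-th
[8.36800e+00 8.70000e-02 1.71508e+02] [0.488 0.029 0.008] total 9.52 33.65
```

Request:
apply_moves(
  series=[
    {"hand": 1, "tx": 0, "ty": -0.0005, "tz": 0, "twist": 0.5},
    {"hand": 1, "tx": 0, "ty": -0.001, "tz": 0, "twist": 0.7},
    {"hand": 1, "tx": 0, "ty": -0.001, "tz": 0, "twist": 0.7},
  ],
)

```text
time: 34.0
position: [0.4645, -0.0172, 0.0942]
tool_rot: [-1.143, 1.292, -1.436]
contact_force: [1.8, -3.3, -0.2]
opening: 0.0128
```

```bash
python3 arc.py -1 1; python3 - <<'E'
from h import *
np.save('side_h4.npy',optics.get_image('side')['img'])
E
```

```text
t 34.0 pos [ 0.4645 -0.0172  0.0942] yaw -101.72 F [ 1.82 -3.33 -0.18] M [ 0.23 -0.22  0.1 ] q [-0.15 -0.23  2.12 -0.09  1.22  1.65] open 0.0128
r 0.074 th 172.3
1 [-0.0001  0.0013] -1.0
tangential F on tool (+ccw) 3.05 radial out -2.25 jaw-th
```

Request:
apply_moves(
  series=[
    {"hand": 1, "tx": 0, "ty": -0.0006, "tz": 0, "twist": 0.4},
    {"hand": 0.85, "tx": 0, "ty": -0.0006, "tz": 0, "twist": 0.4},
    {"hand": 0.75, "tx": 0, "ty": -0.0006, "tz": 0, "twist": 0.4},
  ],
)

```text
time: 34.35
position: [0.4639, -0.0175, 0.0938]
tool_rot: [-1.147, 1.288, -1.43]
contact_force: [-0.6, -0.2, 0.5]
opening: 0.0218
```

```bash
python3 arc.py -1 1; python3 - <<'E'
from h import *
L=optics.get_image('side')['img']
np.save('side_h5.npy',L)
o=[cv2.resize(m.astype(float)[180:225,255:290,::-1],None,fx=5.5,fy=5.5,interpolation=cv2.INTER_NEAREST) for m in(np.load('side_h2.npy'),np.load('side_h3.npy'),np.load('side_h4.npy'),L)]
cv2.imwrite('pics/h5.png',np.clip(np.hstack(o)*1.3,0,255).astype(np.uint8))
E
```

```text
t 34.35 pos [ 0.4639 -0.0175  0.0938] yaw -101.31 F [-0.64 -0.2   0.55] M [-0.01 -0.01 -0.02] q [-0.15 -0.23  2.12 -0.09  1.22  1.65] open 0.0218
r 0.0745 th 172.58
1 [0.     0.0013] -1.0
tangential F on tool (+ccw) 0.28 radial out 0.61 jaw-th
```

View pics/h5.png

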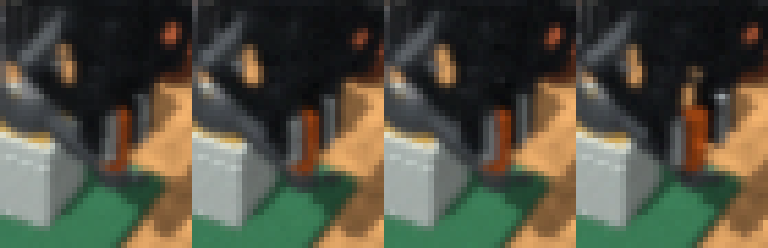

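Request:
apply_moves(
  series=[
    {"hand": 0.5, "tx": 0, "ty": 0, "tz": 0, "twist": 0},
    {"hand": 0.3, "tx": 0, "ty": 0, "tz": 0, "twist": 0},
    {"hand": 0.2, "tx": 0, "ty": 0, "tz": 0, "twist": 0},
    {"hand": 0.2, "tx": 0, "ty": 0, "tz": 0, "twist": 0},
  ],
)

```text
time: 34.8
position: [0.4638, -0.0177, 0.0938]
tool_rot: [-1.148, 1.287, -1.43]
contact_force: [-0.6, -0.1, 0.2]
opening: 0.0684
```

```bash
python3 look.py l12
```

```text
t 34.8 pos [ 0.4638 -0.0177  0.0938] yaw -101.3 F [-0.55 -0.11  0.17] M [0.03 0.02 0.01] q [-0.15 -0.23  2.12 -0.09  1.22  1.65] open 0.0684
tcp px [207.  275.2] [221.8 258.9]
```

View pics/l12.png

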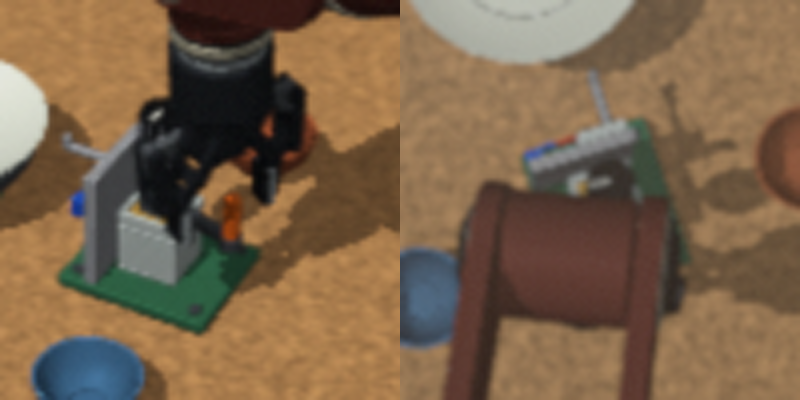

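```bash
python3 - <<'E'
import numpy as np,cv2
from h import *
l=optics.get_image('side')['img'].astype(float);np.save('side_h6.npy',l)
ims=[('s3',np.load('side3.npz')['img'])]+[(f'h{k}',np.load(f'side_h{k}.npy').astype(float)) for k in range(1,7)]
for r in (208,210,211,212):
    print(r)
    for n,m in ims: print('  ',n,' '.join('%3d/%3d'%(m[r,c,0],m[r,c,1]) for c in range(270,286)))
o=[cv2.resize(m[190:222,262:290,::-1],None,fx=7,fy=7,interpolation=cv2.INTER_NEAREST) for n,m in ims]
cv2.imwrite('pics/h6.png',np.clip(np.vstack([np.hstack(o[:4]),np.hstack(o[4:]+[o[0]])])*1.3,0,255).astype(np.uint8))
E
```

```text
208
   s3  56/ 67  36/ 46  39/ 44  47/ 49  58/ 56  97/ 62 144/ 65 149/ 64 139/ 59 116/ 55 119/ 80 165/123 182/134 178/130 170/125 165/120
   h1  48/ 52  39/ 43  43/ 46  48/ 51  60/ 59  80/ 73  93/ 84  83/ 55  91/ 46 108/ 69 152/111 177/131 178/131 173/127 165/121 160/116
   h2  44/ 45  43/ 46  40/ 42  57/ 59  86/ 88  85/ 80  81/ 47  97/ 48 118/ 78 157/114 173/127 180/133 178/131 172/126 166/121 160/117
   h3  38/ 39  32/ 35  55/ 58  82/ 85  75/ 72  74/ 43  95/ 45 100/ 58 120/ 87 157/114 173/127 178/132 178/132 172/125 164/119 160/116
   h4  41/ 43  40/ 43  53/ 56  80/ 82  80/ 79  79/ 59  97/ 45 103/ 56 121/ 87 159/116 173/127 180/133 178/131 173/126 165/121 160/117
   h5  25/ 27  34/ 37  62/ 65  76/ 79  67/ 58  77/ 38  93/ 39 101/ 48 122/ 76 156/113 172/127 179/133 178/131 173/127 166/122 161/117
   h6  39/ 48  23/ 31  23/ 26  24/ 25  36/ 30  84/ 45 140/ 61 146/ 62 133/ 57 108/ 53 123/ 86 176/131 178/132 173/127 165/121 158/115
210
   s3  49/ 69  30/ 58  27/ 55  28/ 50  33/ 43  45/ 45  60/ 50  72/ 54  70/ 53  54/ 48  69/ 60 119/ 97 158/123 179/134 178/132 173/127
   h1  48/ 66  29/ 5
[... 1967 characters left out ...]
46/ 84  54/ 73  88/ 83 136/106
   h2  45/ 65  29/ 55  30/ 50  37/ 44  43/ 45  43/ 43  41/ 41  37/ 38  37/ 41  44/ 50  37/ 42  33/ 45  34/ 56  48/ 64  75/ 73 104/ 81
   h3  45/ 63  31/ 50  36/ 42  44/ 45  49/ 45  46/ 43  41/ 40  32/ 41  29/ 48  30/ 37  33/ 37  31/ 43  34/ 57  50/ 65  75/ 73 104/ 82
   h4  45/ 65  28/ 50  32/ 43  43/ 45  46/ 45  46/ 44  42/ 40  34/ 40  29/ 43  31/ 38  33/ 37  32/ 44  33/ 57  49/ 63  76/ 74 104/ 82
   h5  47/ 65  29/ 56  29/ 55  34/ 49  32/ 36  31/ 33  38/ 39  37/ 39  34/ 37  33/ 37  31/ 36  30/ 43  34/ 57  49/ 64  76/ 74 103/ 82
   h6  46/ 64  29/ 58  32/ 68  37/ 78  30/ 58  33/ 46  37/ 43  39/ 43  37/ 42  30/ 34  28/ 33  32/ 45  33/ 56  40/ 58  58/ 62  84/ 69
```

View pics/h6.png

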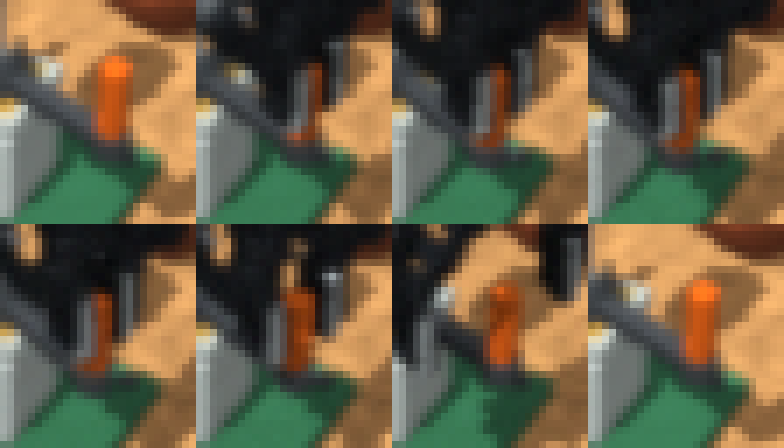

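```bash
python3 - <<'E'
import numpy as np
def ch(m): return np.clip(m[...,2]-.46*m[...,0],0,None)
ims=[('s0',np.load('side0.npz')['img']),('s2',np.load('side2.npz')['img']),('s3',np.load('side3.npz')['img'])]+[(f'h{k}',np.load(f'side_h{k}.npy').astype(float)) for k in range(1,7)]
for n,m in ims:
    o=[]
    for col in range(235,240):
        w=ch(m)[180:197,col].copy();w[w<8]=0;o.append((w@np.arange(180,197))/w.sum())
    # nut/knob region signature, washer gold
    print(n,np.round(o,2),np.mean(o).round(2))
# post centre fit in frames by orange rows 200-206
E
```

```text
s0 [187.42 187.59 187.95 189.01 189.54] 188.3
s2 [184.8  184.91 185.33 186.35 186.71] 185.62
s3 [184.6  184.87 185.25 186.22 186.62] 185.51
h1 [184.57 184.87 185.31 186.31 186.66] 185.54
h2 [184.81 185.05 185.41 186.38 186.86] 185.7
h3 [184.81 185.07 185.42 186.38 186.85] 185.71
h4 [184.85 185.08 185.41 186.38 186.85] 185.72
h5 [184.8  184.97 185.39 186.35 186.73] 185.65
h6 [184.61 184.86 185.26 186.22 186.63] 185.52
```

Request:
apply_moves(
  series=[
    {"hand": 0.1, "tx": 0, "ty": -0.006, "tz": 0.005, "twist": 0},
    {"hand": 0, "tx": 0, "ty": -0.006, "tz": 0.03, "twist": 0},
    {"hand": 0, "tx": 0, "ty": -0.006, "tz": 0.07, "twist": 0},
    {"hand": 0, "tx": 0, "ty": -0.006, "tz": 0.11, "twist": 0},
    {"hand": 0, "tx": 0, "ty": -0.006, "tz": 0.14, "twist": 0},
    {"hand": 0, "tx": -0.015, "ty": -0.04, "tz": 0.14, "twist": 0},
    {"hand": 0, "tx": -0.03, "ty": -0.085, "tz": 0.14, "twist": 0},
    {"hand": 0, "tx": -0.045, "ty": -0.13, "tz": 0.14, "twist": 0},
    {"hand": 0, "tx": -0.06, "ty": -0.175, "tz": 0.14, "twist": 0},
    {"hand": 0, "tx": -0.06, "ty": -0.2, "tz": 0.14, "twist": 0},
  ],
)

```text
time: 35.95
position: [0.4022, -0.2207, 0.2346]
tool_rot: [-1.147, 1.288, -1.434]
contact_force: [0.3, 0.0, 0.3]
opening: 0.0853
```

```bash
python3 - <<'E'
from h import *
L=[optics.get_image('side') for _ in range(6)];T=[optics.get_image('top') for _ in range(6)]
m=np.mean([l['img'] for l in L],0);t=np.mean([l['img'] for l in T],0);np.savez('end.npz',s=m,t=t)
def ch(m): return np.clip(m[...,2]-.46*m[...,0],0,None)
for n,x in(('s0',np.load('side0.npz')['img']),('s2',np.load('side2.npz')['img']),('s3',np.load('side3.npz')['img']),('end',m)):
    o=[]
    for col in range(235,240):
        w=ch(x)[180:197,col].copy();w[w<8]=0;o.append((w@np.arange(180,197))/w.sum())
    print(n,np.mean(o).round(3))
s3=np.load('side3.npz')['img'];t3=np.load('top3.npz')['img']
print('diff side',abs(m-s3)[185:225,240:300].mean(),'top',abs(t-t3)[180:230,236:290].mean())
save(L[0],'sE.png');save(T[0],'tE.png')
# knob highlight orientation between s2/s3/end
o=[cv2.resize(x[172:192,250:272,::-1],None,fx=10,fy=10,interpolation=cv2.INTER_NEAREST) for x in(np.load('side2.npz')['img'],s3,m)]
cv2.imwrite('pics/knob.png',np.clip(np.hstack(o)*1.5,0,255).astype(np.uint8))
st()
E
```

```text
s0 188.301
s2 185.619
s3 185.512
end 185.512
diff side 0.7146064814814814 top 0.6385390946502056
t 36.55 pos [ 0.4041 -0.2172  0.2339] yaw -101.22 F [-0.28  0.11  1.31] M [-0.05  0.03 -0.03] q [-0.62 -0.41  2.02 -0.06  1.47  1.15] open 0.0856
```

View pics/tE.png

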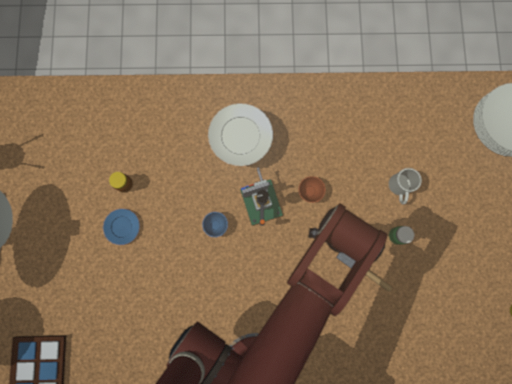

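View pics/sE.png

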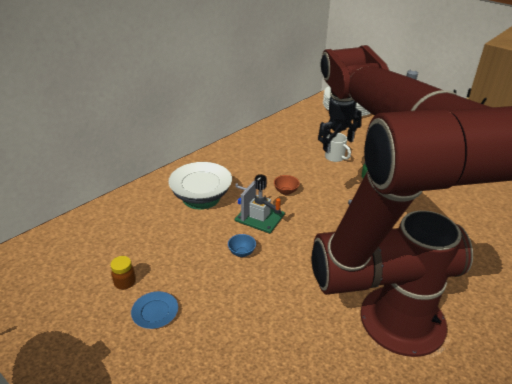

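```bash
python3 -c "
from plant import manip
print(manip.finish_job())"
```

```text
the job is handed in; nothing more can be done
None
```

I loosened the nut, raised the rest to the estimated blue height, retightened the nut to about 15 N, and handed the job in at about 36.6 s. The tightness and the height each carry some doubt.

**What I did**
- I swung the lever 1.40 rad counterclockwise to loosen it.
- I turned the knob counterclockwise in two grips, 76.6° then 3.0° (11.1 mm by the knob).
- I turned the lever back until the push at the post settled at about 15 N.

**Height:** The rest rod rose 11.05 mm in the side view, which puts the red pointer at about 81.05 mm.
- The blue pointer's height is an estimate of about 81.0 mm, give or take 0.5 mm. It assumes the pointer sits at mid-height of its bracket.
- The red pointer is hidden in the side view. The top view only narrows the blue height to about 80–82 mm, so I could not check the match directly.

**Tightness:**
- **Spring-back:** On release the lever went back about 7° from where it was while I pushed, to about 180°.
- **Second try:** I gripped it again. It moved through that 7° with only about 3–4 N, then held 14.5 N without turning further.
- **After letting go:** The lever returned to the same place, and the rest dipped about 0.75 mm under load and came back.
- **My reading:** The clamped nut, washer and screw have some shared play, and the nut is tight at about 15 N. I did not confirm this. If it is wrong, the real tightness could be a few newtons lower.

**Last pictures:** The gauge matches the pictures from after the first release, and the bowls, plate and other things stand where they were. The gripper is clear of everything.

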